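Pour brass studs down a chute into a studio jar

ROBOT

A 7-joint arm with a two-finger parallel gripper is mounted at the origin on the work surface. World frame = base frame: x ahead of the robot, y to its left, z up, the work surface at z = 0. Lengths are in m, angles in rad, forces in N, time in s.
With the tool pointing down it reaches from about 0.4 to 0.85 m from the base axis. Payload 10.4 kg.
Tool frame: the origin (TCP) lies between the finger pads; the fingertips stand 8 mm ahead of it and the grasp point (between the pads) lies 11 mm behind it; z points along the fingers, x is the direction in which the jaws open and shut, and the axes are right-handed (so a half turn about z gives the same grasp; the last joint's range is limited). The gripper opens to 87 mm and grips with 3 to 60 N. Pads are 19 mm wide; open, the fingers measure 117 mm over their backs; the gripper's body (75 mm by 190 mm) begins 51 mm behind the grasp point.
Start: joints at [-1.276, 0.332, -0.065, 1.46, 0.022, 1.35, -0.088], TCP at [0.195, 0.594, 0.231] pointing down, gripper open.
Joint ranges: [-2.6, 2.6], [-0.5, 2.12], [-1.47, 1.34], [0.16, 2.42], [-1.27, 4.41], [0.06, 2.06], [-2.6, 2.6]. Speed limits (rad/s): [2.22, 2.22, 2.79, 2.79, 3.14, 3.14, 3.14].

INTERFACE

Orientations are given as a unit quaternion [x, y, z, w].
In Python, from bench import r, viewer gives the robot as it stands.
- The arm moves only by the tool apply_moves, never from a script. Its argument "increments" is a list of rows, each an object with "grip": the closure in counts, from 0 (fully open) to 255 (shut); "xyz": the shift along the tool's x, y, z in mm, a list of three; "rotation": the turn, a rotation vector about the tool's x, y, z in degrees, a list of three. A call has 1 to 5 rows; each row is the pose to reach, as a shift and turn from the pose measured when the call began, along the tool's axes at that moment; what a row does not reach only later rows make up. A row lasts 1/8 s, in which the tool goes at most 62.5 mm and 10.7 degrees, less where a joint would pass 70% of its speed; a pose out of reach is approached as far as the arm can. A call with a gripper value outside its range is refused whole. The fingers move at their own pace and stop on an object; "squeeze" is the grip in N (left out, the last holds). Time passes only in rows, so rows that repeat a pose let the fingers close. It gives the time, the measured TCP pose, the force and the opening at its end, in the units of the state.
- r.read_state(): the state, without advancing time (a new reading comes with each control period).
- viewer.camera(name): name is "scene" or "top" or "wrist"; returns a dict with "img" (384x512x3 uint8, blue, green, red), "range_z" (384x512 float32, m along the optical axis (not along the pixel's ray), 0 where there is no reading), "vertical_fov" (degrees; the focal length in pixels is half the picture's height over the tangent of half this angle, whatever the lens; pixels are square), "cx", "cy" (the principal point, pixels), "rvec" (rotation vector, rad) and "tvec" (3), from world to camera coordinates, as OpenCV has them. Camera axes: x right, y down, z forward; pixel columns grow to the right and rows downward; lengths in m; the calibration is good to about 2 mm. A picture is of the moment at which its call begins.
- r.close_job(): hands the job in, once; it reports no verdict.
The state is a dict: "time": time; "joint_positions": joint angles; "joint_vel": joint speeds; "joint_torque": joint torques, N m; "ee_pos": TCP position; "eef_rot": TCP orientation; "ft_force": force on the tool from outside, world axes, zero at the start; "torque": the same for the moment, N m; "width": finger opening in m.
Only numpy, scipy, OpenCV 4.12 (cv2) and the standard library are available. Lean on these libraries where they do the work, as an engineer would, in place of code of your own. Each camera call takes 0.05 s, during which the arm holds its last target.

TASK

Pick up the loaded chute by its handle without losing any of the five brass studs lying in it, and rest its open nose lightly on the rim of the glass jar while the chute is still about level. Keep the nose resting lightly on the rim, never pressing hard on the glass, and tilt the chute until all five studs have slid through it into the jar; lift it off only then, and lay the empty chute flat back on the dark mat. Touch neither the studs nor the jar with the gripper itself, and leave the other things on the table where they are.

Things in the scene. Friction and masses are not known exactly. Their poses are not given: they have to be found in the camera images.
- chute_grip (a point): Centre of the handle of the loose metal chute, midway along it, 50 mm above its underside; x axis towards the open nose, z up out of the trough. The handle is an upright wooden plate across the trough, 12 mm thick along the chute, 30 mm across, from 22 to 74 mm above the underside; the studs pass below it. The chute starts flat on the mat.
- chute: The same chute, origin at the middle of its underside, axes as chute_grip. Straight aluminium trough 200 mm long, 30 mm wide outside, 24 mm inside, floor and walls 3 mm thick, walls 22 mm high, closed at the back, open at the nose, flat underside; about 240 g plus the studs.
- chute_nose (a point): Middle of the lower edge of the chute's open nose end, 100 mm from the handle along the chute's x, at the underside; axes as chute_grip.
- stud1: Polished brass disc (stud) 1 of five, 18 mm across, 7 mm high, 15 g; origin at the centre of its lower face. It starts flat in the chute, about 86 mm behind the handle plane. On the chute floor it starts to slide at 13 to 20 degrees of tilt.
- stud2: Polished brass disc (stud) 2 of five, 18 mm across, 7 mm high, 15 g; origin at the centre of its lower face. It starts flat in the chute, about 67 mm behind the handle plane. On the chute floor it starts to slide at 13 to 20 degrees of tilt.
- stud3: Polished brass disc (stud) 3 of five, 18 mm across, 7 mm high, 15 g; origin at the centre of its lower face. It starts flat in the chute, about 48 mm behind the handle plane. On the chute floor it starts to slide at 13 to 20 degrees of tilt.
- stud4: Polished brass disc (stud) 4 of five, 18 mm across, 7 mm high, 15 g; origin at the centre of its lower face. It starts flat in the chute, about 29 mm behind the handle plane. On the chute floor it starts to slide at 13 to 20 degrees of tilt.
- stud5: Polished brass disc (stud) 5 of five, 18 mm across, 7 mm high, 15 g; origin at the centre of its lower face. It starts flat in the chute, about 10 mm behind the handle plane. On the chute floor it starts to slide at 13 to 20 degrees of tilt.
- stand: Fixed stand with an open glass jar clamped on it, which counts as part of it. Origin on the table, on the jar's vertical axis; base disc 90 mm across. Jar 72 mm across the belly; neck 20 mm tall, 52 mm across outside; mouth 44 mm across inside; rim flat, 4 mm wide; floor 75 mm below the rim.
- stand_axis (a point): Point on the jar's vertical axis at the top of the stand's base disc, 12 mm above the table. The stand's height was set by hand and is not measured: the rim lies anywhere from 110 to 122 mm above the table, so feel for it. The jar does not give way (the held chute yields roughly 0.1 mm per N), and more than 18 N on it is too hard.
- mat_top (a point): Centre of the upper face of the fixed dark rubber mat, 260 mm (x) by 180 mm (y) by 2 mm, on which the chute lies and must lie again.
- ink_a: Bystander: closed dark ink jar, 60 mm across, 75 mm high; origin under it.
- ink_b: Bystander: closed brown ink jar, 60 mm across, 80 mm high; origin under it.
- house: Bystander: small house-shaped paper-covered box, 66 mm by 60 mm, 75 mm high; origin under it.
- tape: Bystander: roll of paper tape lying flat, 50 mm across, 18 mm high; origin under it.
- brush: Bystander: brush lying on the table, 200 mm long.
- block: Bystander: printing block 90 by 60 mm, 23 mm high; origin under it.
Not all that is in view belongs to the job. Of the things like the chute, leave any that is blue or orange; of the rest the larger one is meant.

How it is judged:
On the way, in this order (a step that is already met when the one before it is completed fails the run):
1. the chute's nose rests on the jar's rim (over 0.3 N) with the chute still about level (under 0.18 rad) (contact force between chute and stand above 0.3 N and angle between chute_grip's own z axis and vertical below 0.18 rad and height (world z) of chute_grip above 0.12 m), for 0.2 s.
2. the chute is being tilted (over 0.2 rad) with its nose resting on the rim (contact force between chute and stand above 0.3 N and angle between chute_grip's own z axis and vertical above 0.2 rad), for 0.2 s.
3. all five studs are in the jar while the tilted chute still rests on the rim (all of step 2 and horizontal distance between each of stud1, stud2, stud3, stud4, stud5 and stand_axis below 0.033 m and height (world z) of stud1 between 0.03 and 0.085 m and height (world z) of stud2 between 0.03 and 0.085 m and height (world z) of stud3 between 0.03 and 0.085 m and height (world z) of stud4 between 0.03 and 0.085 m and height (world z) of stud5 between 0.03 and 0.085 m), for 0.1 s.
At the end, for the whole second after the job is handed in: All five studs lie inside the jar; the chute lies flat (within 0.06 rad) and still on the mat, its handle within 110 mm (mat x) and 80 mm (mat y) of the mat's centre (horizontal distance between each of stud1, stud2, stud3, stud4, stud5 and stand_axis below 0.033 m and height (world z) of stud1 between 0.03 and 0.085 m and height (world z) of stud2 between 0.03 and 0.085 m and height (world z) of stud3 between 0.03 and 0.085 m and height (world z) of stud4 between 0.03 and 0.085 m and height (world z) of stud5 between 0.03 and 0.085 m and angle between chute_grip's own z axis and vertical below 0.06 rad and height (world z) of chute_grip below 0.058 m and x of chute_grip in the frame of mat_top between -0.11 and 0.11 m and y of chute_grip in the frame of mat_top between -0.08 and 0.08 m and linear speed of chute below 0.02 m/s); the robot touches nothing.
It fails at once if the chute presses on the jar or its stand with more than 18 N (contact force between chute and stand above 18 N).
It fails at once if the robot itself touches a stud with more than 1 N or the jar with more than 3 N (contact force between the fingers and stud1 above 1 N or contact force between the fingers and stud2 above 1 N or contact force between the fingers and stud3 above 1 N or contact force between the fingers and stud4 above 1 N or contact force between the fingers and stud5 above 1 N or contact force between any of the arm, the fingers and stand above 3 N).
It fails at once if one of the other things is moved by more than 15 mm (distance of any of ink_a, ink_b, house, tape, brush, block from where it was at the start of the episode above 0.015 m).
It also fails if it takes over 72 s, if anything falls off the work surface, if the arm or the gripper's body presses on something with over 40 N, if the wrist force passes 120 N, or if a joint passes its speed limit or range.

## Working session

There is one attempt and no reset: what is moved stays moved. The work goes in short steps, Python scripts to look and compute and a tool call to move; the robot and the scene stay as the last step left them, time stands still between calls to the robot, and variables do not carry over. Pictures are saved under pics/ and viewed, and the job is handed in when it is done.

Besides the shell and the picture viewer there is one more tool, called after "Emit:" in YAML: its name, and indented under it one key for each argument. apply_moves: Moves the arm, as the interface text tells. Its arguments: {"type":"object","properties":{"increments":{"type":"array","items":{"type":"object","properties":{"grip":{"type":"number"},"xyz":{"type":"array","items":{"type":"number"}},"rotation":{"type":"array","items":{"type":"number"}}}}},"squeeze":{"type":"number"}},"required":["increments"]}

```bash
ls; mkdir -p pics
cat > h.py <<'E'
import numpy as np, cv2
from bench import r, viewer
from scipy.spatial.transform import Rotation as R
def cam(n):
    c=viewer.camera(n); c['f']=192/np.tan(np.radians(c['vertical_fov'])/2)
    c['R']=cv2.Rodrigues(np.array(c['rvec'],float).reshape(3))[0]; c['t']=np.array(c['tvec'],float).reshape(3)
    return c
def ray(c,u,v):
    d=c['R'].T@np.array([(u-c['cx'])/c['f'],(v-c['cy'])/c['f'],1.]); o=-c['R'].T@c['t']; return o,d
def plane(c,u,v,z):
    o,d=ray(c,u,v); return o+d*(z-o[2])/d[2]
def cloud(c):
    v,u=np.mgrid[0:384,0:512]; z=c['range_z']
    p=np.stack([(u-c['cx'])/c['f']*z,(v-c['cy'])/c['f']*z,z],-1)
    return (p-c['t'])@c['R']
def proj(c,p):
    q=c['R']@np.array(p)+c['t']; return c['f']*q[:2]/q[2]+[c['cx'],c['cy']]
E
python3 - <<'E'
from h import *
s=r.read_state(); print(s)
for n in ['scene','top','wrist']:
    c=cam(n); cv2.imwrite(f'pics/{n}0.png',c['img']); print(n,c['f'],c['cx'],c['cy'],-c['R'].T@c['t'],c['R'][2])
    np.save(f'pics/{n}0.npy',c,allow_pickle=True)
E
```

```text
pics
{'time': 0.0, 'joint_positions': array([-1.27557433,  0.33283702, -0.06467974,  1.4609281 ,  0.02161648,
        1.34988183, -0.08849193]), 'joint_vel': array([-4.30612044e-04, -2.07345581e-03, -1.64654625e-04, -1.08708178e-04,
        1.48778185e-03,  9.46268541e-04,  9.11276629e-05]), 'joint_torque': array([-3.37098563e-04, -6.23243380e+01,  2.44603126e-02, -3.89903069e+01,
       -6.12267083e-02,  3.96251155e-02,  1.27134085e-04]), 'ee_pos': array([0.19521919, 0.59334718, 0.22978195]), 'eef_rot': array([ 8.10088016e-01,  5.86307892e-01, -5.24127444e-04,  4.32050949e-04]), 'ft_force': array([ 0.30516429,  0.47793982, -1.38005423]), 'torque': array([ 0.02787753, -0.03170352,  0.05511067]), 'width': 0.08683758526746728}
scene 430.34552926568784 255.86967706951236 195.2252141765148 [ 1.00760658 -0.83994667  0.69455126] [-0.40289773  0.737363   -0.54218929]
top 481.85761644786885 256.4953748285955 187.3263768275182 [0.28702574 0.01333944 1.45518233] [ 0.1861081  -0.0036351  -0.98252255]
wrist 303.63161239720324 254.17963379612831 193.16267264583465 [0.11933217 0.61688958 0.38421673] [ 0.2743346  -0.09192491 -0.95723056]
```

View pics/scene0.png

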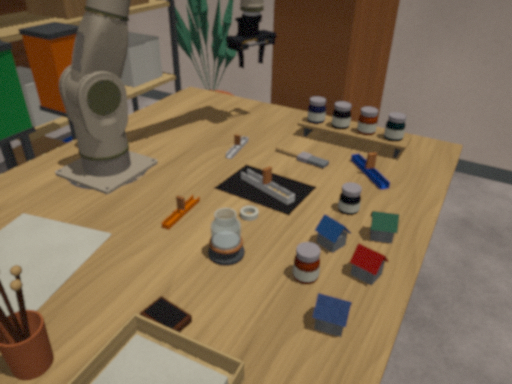

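View pics/top0.png

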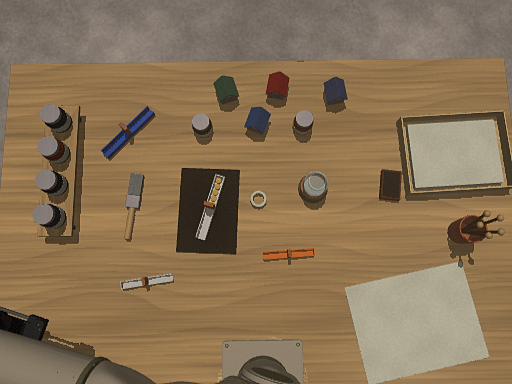

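View pics/wrist0.png

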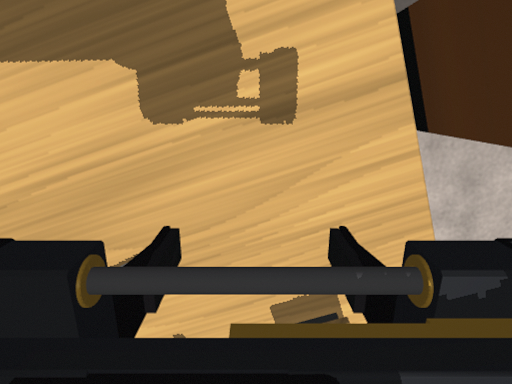

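In the top view there are four trough-like things: blue (128,132), orange (288,254), a small grey one (147,282), and the larger grey one on the mat (210,207). The last fits, since it is neither blue nor orange, is the larger of the grey two, and carries brass discs. I'll confirm it in a crop and measure it.

Run:
```python
from h import *
c=np.load('pics/top0.npy',allow_pickle=True).item()
a=cv2.resize(c['img'][160:260,165:345],None,fx=4,fy=4,interpolation=cv2.INTER_CUBIC)
cv2.imwrite('pics/crop0.png',a)
s=np.load('pics/scene0.npy',allow_pickle=True).item()
cv2.imwrite('pics/crop1.png',cv2.resize(s['img'][150:280,190:330],None,fx=4.2,fy=4.2,interpolation=cv2.INTER_CUBIC))
for n,cc,pts in [('top',c,[(208,240),(219,178),(209,204),(258,200),(313,182),(313,190),(200,250),(390,185)]),('scene',s,[(267,175),(226,213),(226,245)])]:
    P=cloud(cc)
    for u,v in pts: print(n,u,v,P[v,u].round(4))
```

```text
top 208 240 [0.4035 0.1564 0.0013]
top 219 178 [0.5904 0.1219 0.016 ]
top 209 204 [0.5019 0.1468 0.0723]
top 258 200 [0.523 0.004 0.001]
top 313 182 [ 0.568  -0.161   0.0433]
top 313 190 [ 0.5326 -0.1526  0.1044]
top 200 250 [0.3738 0.18   0.0039]
top 390 185 [ 0.5601 -0.3978  0.0177]
scene 267 175 [0.5064 0.1437 0.0545]
scene 226 213 [ 0.5483 -0.1448  0.1073]
scene 226 245 [ 0.5764 -0.191   0.0546]
```

View pics/crop0.png

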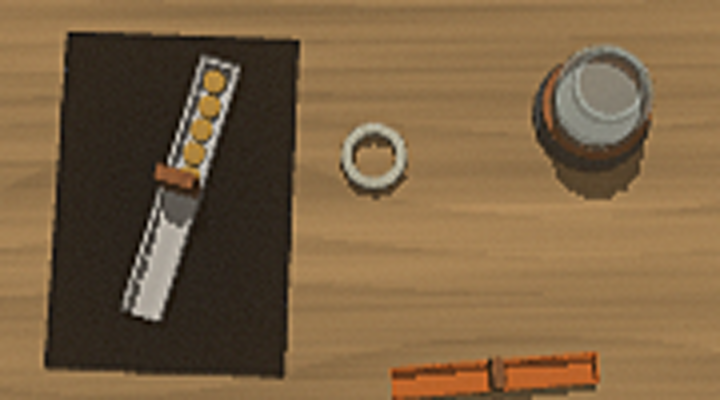

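View pics/crop1.png

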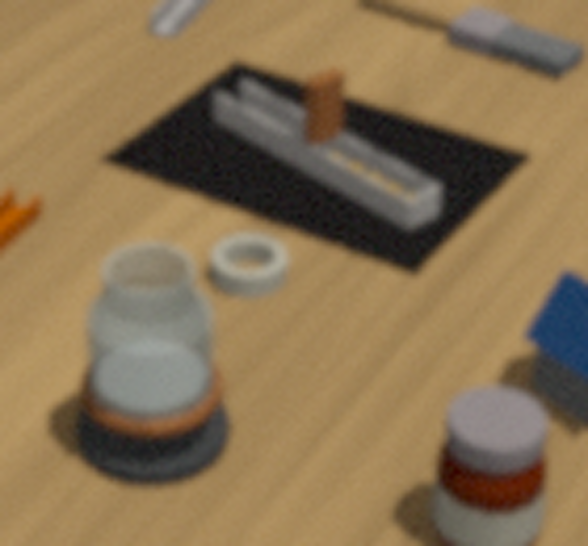

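The crop confirms it: a grey trough on the mat with brass discs behind the brown handle at crop (176,176). Its open nose is at the bottom, at (142,310), towards the robot. Next I'll measure the chute, mat, jar and neighbours.

```bash
cat > m.py <<'E'
from h import *
c=np.load('pics/top0.npy',allow_pickle=True).item(); s=np.load('pics/scene0.npy',allow_pickle=True).item()
def big(m,lo=0):
    n,l,st,ce=cv2.connectedComponentsWithStats(m.astype(np.uint8)); k=1+np.argmax(st[1:,4]); return l==k
def quad(m):
    cn=max(cv2.findContours(m.astype(np.uint8),0,2)[0],key=cv2.contourArea); return cv2.minAreaRect(cn)
P=cloud(c); S=cloud(s); h=cv2.cvtColor(c['img'],cv2.COLOR_BGR2HSV)
# chute metal: in mat roi, bright or coloured
roi=np.zeros((384,512),bool); roi[172:248,186:234]=1
mat=big((h[...,2]<75)&(np.arange(512)[None]>150)&(np.arange(512)[None]<260)&(np.arange(384)[:,None]>160)&(np.arange(384)[:,None]<260))
q=quad(mat); print('mat px',q); 
for p in cv2.boxPoints(q): print(plane(c,*p,.002).round(4))
print('mat centre',plane(c,*q[0],.002))
ch=big(roi&(h[...,2]>75)); print('chute px',quad(ch),ch.sum())
for p in cv2.boxPoints(quad(ch)): print('corner',p,plane(c,*p,.024).round(4))
# depth cloud of chute
for nm,Q in(('top',P),('scene',S)):
    a=(Q[...,0]>.36)&(Q[...,0]<.64)&(Q[...,1]>.06)&(Q[...,1]<.24)
    w=Q[a&(Q[...,2]>.014)&(Q[...,2]<.035)]; hd=Q[a&(Q[...,2]>.045)&(Q[...,2]<.09)]
    print(nm,'walls',len(w),'handle',len(hd),hd.mean(0).round(4),hd.min(0).round(4),hd.max(0).round(4))
    mu=w[:,:2].mean(0); e=np.linalg.svd(w[:,:2]-mu,full_matrices=0)[2][0]; t=(w[:,:2]-mu)@e; n=(w[:,:2]-mu)@[-e[1],e[0]]
    print(mu,e,np.degrees(np.arctan2(e[1],e[0])),t.min(),t.max(),n.min(),n.max(), 'mid',mu+e*(t.min()+t.max())/2)
# handle colour
for nm,cc,Q in(('top',c,P),('scene',s,S)):
    hh=cv2.cvtColor(cc['img'],cv2.COLOR_BGR2HSV); b=(hh[...,0]<14)&(hh[...,1]>90)&(Q[...,0]>.42)&(Q[...,0]<.58)&(Q[...,1]>.08)&(Q[...,1]<.21)
    print(nm,'brown',b.sum(),quad(big(b)), np.median(Q[b],0))
# jar rim depth
for nm,Q in(('top',P),('scene',S)):
    a=(abs(Q[...,0]-.545)<.06)&(abs(Q[...,1]+.15)<.07)&(Q[...,2]>.09)&(Q[...,2]<.14)
    w=Q[a]; print(nm,'jar',len(w),w.min(0).round(4),w.max(0).round(4),np.percentile(w[:,2],[10,50,90,97]))
for nm,(u,v) in dict(ink1=(303,117),house=(258,121),tape=(258,200),blk=(390,185),ink2=(202,122)).items(): print(nm,P[v,u].round(3))
E
python3 m.py
```

```text
mat px ((207.49380493164062, 210.65042114257812), (59.94939422607422, 84.5040054321289), 2.3532965183258057)
[0.3702 0.2526 0.002 ]
[0.6294 0.2458 0.002 ]
[0.6187 0.0606 0.002 ]
[0.36   0.0734 0.002 ]
mat centre [0.492451  0.1581244 0.002    ]
chute px ((214.10003662109375, 190.20001220703125), (12.332881927490234, 33.203914642333984), 18.434947967529297) 328
corner [203.00003 204.00002] [0.5097 0.1695 0.024 ]
corner [213.50003 172.50002] [0.6061 0.138  0.024 ]
corner [225.20004 176.40001] [0.5934 0.1025 0.024 ]
corner [214.70004 207.90001] [0.4973 0.1344 0.024 ]
top walls 215 handle 58 [0.501  0.1487 0.0708] [0.4931 0.1336 0.0454] [0.5111 0.1639 0.0802]
[0.51359632 0.14496498] [-0.95368609  0.30080367] 162.4941200188039 -0.0882335419037158 0.11188238758491184 -0.01674848483204378 0.06236196214805218 mid [0.50231953 0.14852181]
scene walls 341 handle 106 [0.5045 0.1437 0.0632] [0.4925 0.1285 0.0453] [0.5124 0.1622 0.0778]
[0.51225128 0.14220546] [ 0.95351295 -0.30135206] -17.538828822411503 -0.11447294893941791 0.09162061262974631 -0.017020167413279167 0.019055684646033876 mid [0.50135628 0.14564876]
top brown 219 ((209.0000457763672, 204.50003051757812), (12.074767112731934, 5.366562843322754), 26.56505012512207) [0.49922126 0.14342201 0.00247231]
scene brown 99 ((266.8114929199219, 175.92625427246094), (14.123575210571289, 8.872502326965332), 84.80557250976562) [0.50597565 0.14269497 0.0491753 ]
top jar 253 [ 0.5226 -0.196   0.09  ] [ 0.59   -0.1313  0.1247] [0.09214884 0.10142505 0.12051371 0.12292225]
scene jar 557 [ 0.5256 -0.2013  0.09  ] [ 0.5911 -0.1369  0.1227] [0.09234666 0.10466406 0.11942117 0.12085971]
ink1 [ 0.759 -0.134  0.079]
house [0.753 0.    0.067]
tape [0.523 0.004 0.001]
blk [ 0.56  -0.398  0.018]
ink2 [0.749 0.168 0.077]
```

```bash
cat >> m.py <<'E'
print('----jar')
from scipy.optimize import least_squares
for nm,cc,Q in(('top',c,P),('scene',s,S)):
    a=(abs(Q[...,0]-.556)<.06)&(abs(Q[...,1]+.165)<.06)
    w=Q[a&(Q[...,2]>.113)&(Q[...,2]<.13)]
    # circle fit radius 24
    f=least_squares(lambda p:np.hypot(w[:,0]-p[0],w[:,1]-p[1])-.024,[.556,-.167],loss='soft_l1',f_scale=.002)
    print(nm,'rim',len(w),f.x,np.median(abs(f.fun)),np.median(w[:,2]))
    b=Q[a&(Q[...,2]>.03)&(Q[...,2]<.085)]; rr=least_squares(lambda p:np.hypot(b[:,0]-p[0],b[:,1]-p[1])-p[2],[.556,-.167,.036],loss='soft_l1',f_scale=.002); print('belly',len(b),rr.x)
    d=Q[a&(Q[...,2]>.006)&(Q[...,2]<.016)]; rr=least_squares(lambda p:np.maximum(0,np.hypot(d[:,0]-p[0],d[:,1]-p[1])-.045),[.556,-.167]); print('base',len(d),d.min(0),d.max(0))
for n,cc,box in(('top',c,(165,215,285,340)),('scene',s,(195,270,195,255))):
    cv2.imwrite(f'pics/jar_{n}.png',cv2.resize(cc['img'][box[0]:box[1],box[2]:box[3]],None,fx=10,fy=10,interpolation=cv2.INTER_CUBIC) if n=='top' else cv2.resize(cc['img'][box[0]:box[1],box[2]:box[3]],None,fx=8,fy=8,interpolation=cv2.INTER_CUBIC))
E
python3 m.py | sed -n '/----/,$p'
```

```text
----jar
top rim 91 [ 0.55617873 -0.16266265] 0.001110232543448119 0.11877125197852588
belly 317 [ 0.54940916 -0.15894433  0.03006471]
base 110 [ 0.51248283 -0.22498003  0.00621037] [ 0.59789719 -0.1122245   0.01580519]
scene rim 166 [ 0.55796986 -0.16571383] 0.0010302167005543355 0.11824027101436224
belly 601 [ 0.55710455 -0.16443454  0.03611477]
base 382 [ 0.51484569 -0.21233955  0.00600338] [ 0.60254271 -0.1323183   0.01574315]
```

```bash
sleep 0; ls pics
```

```text
crop0.png
crop1.png
jar_scene.png
jar_top.png
scene0.npy
scene0.png
top0.npy
top0.png
wrist0.npy
wrist0.png
```

```bash
cat >> h.py <<'E'
def tool(head_deg,tilt_deg=0):
    """tool rotation: x along heading (world deg), z down; tilt>0: lift the +x (chute back) side"""
    a=np.radians(head_deg); x=np.array([np.cos(a),np.sin(a),0]); z=np.array([0,0,-1.]); 
    M=np.stack([x,np.cross(z,x),z],1)
    return M@R.from_euler('y',tilt_deg,degrees=True).as_matrix()
def inc(p,M,s=None):
    s=s or r.read_state(); M0=R.from_quat(s['eef_rot']).as_matrix()
    d=M0.T@(np.array(p)-s['ee_pos'])*1000; w=np.degrees(R.from_matrix(M0.T@M).as_rotvec())
    print('inc xyz',d.round(1),'rot',w.round(2)); return d,w
E
python3 - <<'E'
from h import *
print(tool(-17.5,20)) 
inc((.502,.147,.20),tool(-17.5))
E
```

```text
[[ 0.89620078 -0.3007058   0.32619041]
 [-0.28257102 -0.95371695 -0.10284744]
 [ 0.34202014  0.         -0.93969262]]
inc xyz [-328.2  430.9   30.3] rot [5.000e-02 5.000e-02 8.929e+01]
```

Emit:
apply_moves:
  increments:
    - {"grip":0,"xyz":[-328,431,30],"rotation":[0,0,89.3]}
    - {"grip":0,"xyz":[-328,431,30],"rotation":[0,0,89.3]}
    - {"grip":0,"xyz":[-328,431,30],"rotation":[0,0,89.3]}
    - {"grip":0,"xyz":[-328,431,30],"rotation":[0,0,89.3]}
    - {"grip":0,"xyz":[-328,431,30],"rotation":[0,0,89.3]}

```text
time: 0.78
ee_pos: [0.3728, 0.3347, 0.213]
eef_rot: [0.988, 0.154, -0.0, 0.0]
ft_force: [1.0, 1.4, -0.0]
width: 0.087
```

Run:
```python
from h import *
print(r.read_state()['joint_positions'])
inc((.502,.147,.20),tool(-17.5))
```

```text
[-1.01154062  0.06445897  0.19728688  1.81710598 -0.01294683  1.26153821
 -0.50134371]
inc xyz [ 65.9 218.1  13.1] rot [ 2.000e-02 -0.000e+00  3.523e+01]
```

Emit:
apply_moves:
  increments:
    - {"grip":0,"xyz":[66,218,13],"rotation":[0,0,35.2]}
    - {"grip":0,"xyz":[66,218,13],"rotation":[0,0,35.2]}
    - {"grip":0,"xyz":[66,218,13],"rotation":[0,0,35.2]}
    - {"grip":0,"xyz":[66,218,13],"rotation":[0,0,35.2]}
    - {"grip":0,"xyz":[66,218,13],"rotation":[0,0,35.2]}

```text
time: 1.4
ee_pos: [0.5033, 0.1435, 0.1999]
eef_rot: [0.988, -0.155, 0.0, 0.001]
ft_force: [-0.1, -0.2, 0.2]
width: 0.0872
```

Run:
```python
from h import *
s=r.read_state();print(s['joint_positions'],s['ft_force'])
inc((.502,.147,.20),tool(-17.5))
c=cam('wrist'); cv2.imwrite('pics/w1.png',c['img']); np.save('pics/w1.npy',c,allow_pickle=True)
Q=cloud(c)
a=(Q[...,0]>.36)&(Q[...,0]<.64)&(Q[...,1]>.06)&(Q[...,1]<.24)
w=Q[a&(Q[...,2]>.014)&(Q[...,2]<.035)]; hd=Q[a&(Q[...,2]>.04)&(Q[...,2]<.09)]
print(len(w),len(hd),hd.mean(0),hd.min(0),hd.max(0))
rr=cv2.minAreaRect((w[:,:2]*1000).astype(np.float32)); print('walls',rr)
ht=hd[hd[:,2]>.07];print('top',len(ht),cv2.minAreaRect((ht[:,:2]*1000).astype(np.float32)),np.median(ht[:,2]))
```

```text
[-0.76622964  0.12493694  0.43570236  1.792254   -0.05400709  1.23688135
 -0.62734253] [-0.13562124 -0.19231429  0.20807713]
inc xyz [-2.3 -3.  -0.1] rot [ 0.09 -0.03 -0.35]
1665 464 [0.50583051 0.15092282 0.07306083] [0.49585856 0.13294314 0.04075598] [0.51460141 0.16347929 0.07838815]
walls ((504.8006896972656, 147.94822692871094), (30.72179412841797, 200.01058959960938), 72.62543487548828)
top 396 ((504.9934997558594, 148.53160095214844), (29.646472930908203, 11.571146011352539), 72.10047912597656) 0.07603366250025421
```

View pics/w1.png

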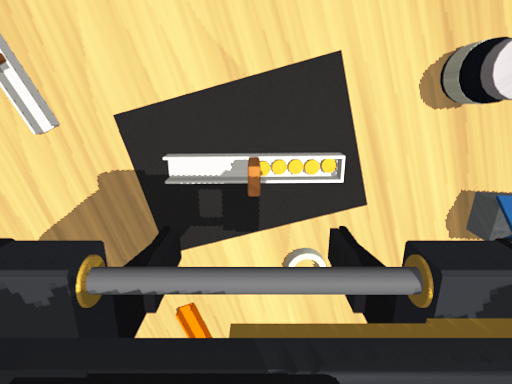

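The wrist view shows the handle at (254,175), with five studs at (265–328,167) and the nose at left (165,168). The handle centre is (0.505, 0.148) with its top at z = 0.076. That agrees with the text and with the top view. Descending.

Run:
```python
from h import *
inc((.504,.148,.043),tool(-17.45))
```

```text
inc xyz [  1.   -2.7 156.8] rot [ 0.05  0.01 -0.17]
```

Emit:
apply_moves:
  increments:
    - {"grip":0,"xyz":[0.5,-4,60],"rotation":[0,0,-0.2]}
    - {"grip":0,"xyz":[0.5,-4,110],"rotation":[0,0,-0.2]}
    - {"grip":0,"xyz":[0.5,-4,140],"rotation":[0,0,-0.2]}
    - {"grip":0,"xyz":[0.5,-4,157],"rotation":[0,0,-0.2]}
    - {"grip":0,"xyz":[0.5,-4,157],"rotation":[0,0,-0.2]}

```text
time: 2.08
ee_pos: [0.5032, 0.1502, 0.0424]
eef_rot: [0.989, -0.151, -0.001, 0.001]
ft_force: [1.1, 0.1, 0.0]
width: 0.0868
```

Run:
```python
from h import *
s=r.read_state();print(s['joint_positions'],s['ft_force'],s['ee_pos'])
inc((.504,.148,.043),tool(-17.45))
c=cam('scene'); cv2.imwrite('pics/s2.png',cv2.resize(c['img'][120:240,180:340],None,fx=4,fy=4,interpolation=cv2.INTER_CUBIC))
c=cam('wrist'); cv2.imwrite('pics/w2.png',c['img'])
```

```text
[-0.73167666  0.32245544  0.40677695  1.93912467 -0.15841936  0.91300494
 -0.548627  ] [1.12598764 0.08032664 0.02401118] [0.50317879 0.15015498 0.04235742]
inc xyz [ 1.4  1.8 -0.6] rot [0.1  0.08 0.12]
```

View pics/s2.png

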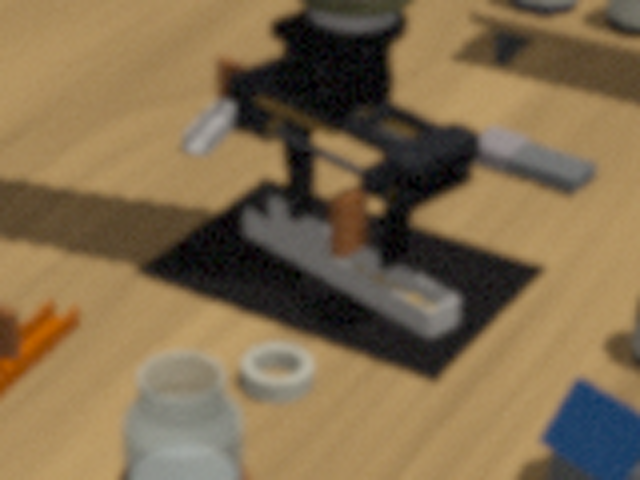

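View pics/w2.png

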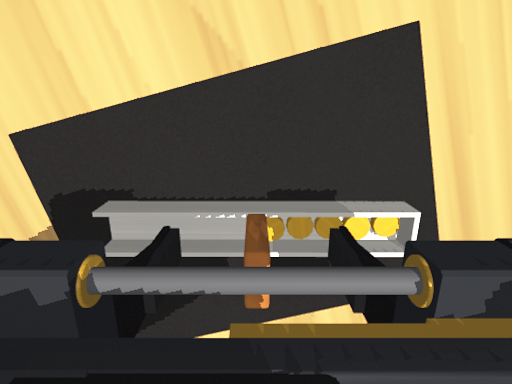

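The fingers straddle the handle, one each side of it, clear of the trough. Closing.

Emit:
apply_moves:
  increments:
    - {"grip":120,"xyz":[1,1.5,0],"rotation":[0,0,0]}
    - {"grip":220,"xyz":[1,1.5,0],"rotation":[0,0,0]}
    - {"grip":250,"xyz":[1,1.5,0],"rotation":[0,0,0]}
    - {"grip":250,"xyz":[1,1.5,0],"rotation":[0,0,0]}
    - {"grip":250,"xyz":[1,1.5,0],"rotation":[0,0,0]}
  squeeze: 45

```text
time: 2.8
ee_pos: [0.505, 0.1484, 0.0439]
eef_rot: [0.989, -0.151, 0.0, -0.0]
ft_force: [-0.2, -0.0, -0.3]
width: 0.0447
```

Emit:
apply_moves:
  increments:
    - {"grip":250,"xyz":[0,0,0],"rotation":[0,0,0]}
    - {"grip":250,"xyz":[0,0,0],"rotation":[0,0,0]}
    - {"grip":250,"xyz":[0,0,-2],"rotation":[0,0,0]}
    - {"grip":250,"xyz":[0,0,-5],"rotation":[0,0,0]}
    - {"grip":250,"xyz":[0,0,-10],"rotation":[0,0,0]}

```text
time: 3.42
ee_pos: [0.5046, 0.1483, 0.0539]
eef_rot: [0.989, -0.151, 0.0, 0.0]
ft_force: [-0.7, -0.8, -2.8]
width: 0.0118
```

Run:
```python
from h import *
s=r.read_state();print(s['ft_force'],s['torque'],s['ee_pos'],s['width'])
inc((.504,.148,.043),tool(-17.45))
c=cam('scene'); cv2.imwrite('pics/s3.png',cv2.resize(c['img'][120:240,180:340],None,fx=4,fy=4,interpolation=cv2.INTER_CUBIC))
```

```text
[-0.71798928 -0.77322902 -2.76415418] [-0.08697144  0.12876972  0.03677047] [0.50458287 0.14827882 0.05387518] 0.01179162054962392
inc xyz [-0.5  0.4 10.9] rot [ 0.02 -0.01  0.08]
```

View pics/s3.png

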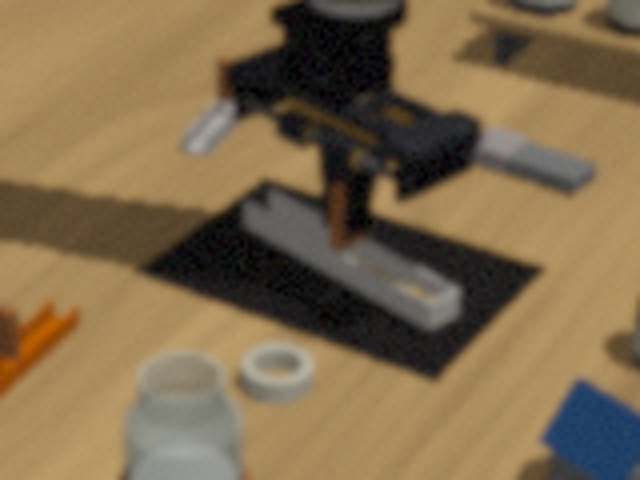

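Held (opening 11.8 mm, load about 3 N), with the chute level. Lifting gently.

Emit:
apply_moves:
  increments:
    - {"grip":250,"xyz":[0,0,-10],"rotation":[0,0,0]}
    - {"grip":250,"xyz":[0,0,-28],"rotation":[0,0,0]}
    - {"grip":250,"xyz":[0,0,-55],"rotation":[0,0,0]}
    - {"grip":250,"xyz":[0,0,-85],"rotation":[0,0,0]}
    - {"grip":250,"xyz":[0,0,-105],"rotation":[0,0,0]}

```text
time: 4.1
ee_pos: [0.5056, 0.1485, 0.1624]
eef_rot: [0.988, -0.151, 0.002, -0.001]
ft_force: [-0.1, -0.7, -3.1]
width: 0.0118
```

Emit:
apply_moves:
  increments:
    - {"grip":250,"xyz":[0,0,-15],"rotation":[0,0,0]}
    - {"grip":250,"xyz":[0,0,-26],"rotation":[0,0,0]}
    - {"grip":250,"xyz":[0,0,-30],"rotation":[0,0,0]}
    - {"grip":250,"xyz":[0,0,-30],"rotation":[0,0,0]}
    - {"grip":250,"xyz":[0,0,-30],"rotation":[0,0,0]}

```text
time: 4.72
ee_pos: [0.5051, 0.1483, 0.1917]
eef_rot: [0.988, -0.151, 0.001, -0.001]
ft_force: [-0.3, 0.6, -3.5]
width: 0.0115
```

Run:
```python
from h import *
s=r.read_state();print(s['joint_positions'],s['ft_force'],s['torque'],s['ee_pos'],s['width'])
ax=np.array([.557,-.164]); o=np.array([np.cos(np.radians(-17.45)),np.sin(np.radians(-17.45))])
p=ax+.108*o; print(p)
inc((*p,.195),tool(-17.45))
c=cam('scene'); cv2.imwrite('pics/s4.png',cv2.resize(c['img'][90:260,180:360],None,fx=3.5,fy=3.5,interpolation=cv2.INTER_CUBIC))
```

```text
[-0.77148197  0.13728642  0.43708959  1.79760363 -0.06172525  1.21780137
 -0.6204654 ] [-0.34296045  0.61737884 -3.46795541] [-0.07547789  0.12957224  0.00355997] [0.5051358  0.14830284 0.19170693] 0.01151402099319227
[ 0.66002973 -0.19638633]
inc xyz [250.9 282.6  -3.2] rot [-0.08 -0.11  0.05]
```

View pics/s4.png

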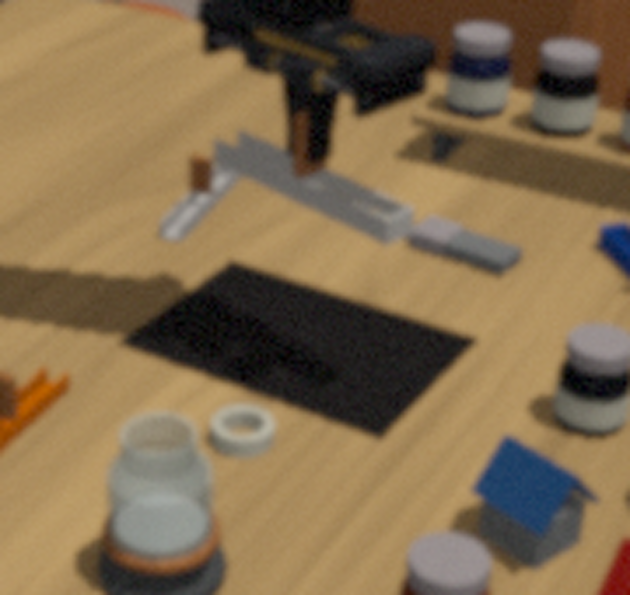

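Still level and loaded. Carrying it across to the jar.

Emit:
apply_moves:
  increments:
    - {"grip":250,"xyz":[4,4.5,-1],"rotation":[0,0,0]}
    - {"grip":250,"xyz":[13,15,-2],"rotation":[0,0,0]}
    - {"grip":250,"xyz":[27,31,-3],"rotation":[0,0,0]}
    - {"grip":250,"xyz":[45,51,-3],"rotation":[0,0,0]}
    - {"grip":250,"xyz":[63,71,-3],"rotation":[0,0,0]}

```text
time: 5.4
ee_pos: [0.5446, 0.0598, 0.1949]
eef_rot: [0.988, -0.152, 0.001, -0.0]
ft_force: [-0.5, 0.2, -2.7]
width: 0.0112
```

Emit:
apply_moves:
  increments:
    - {"grip":250,"xyz":[18,20,0],"rotation":[0,0,0]}
    - {"grip":250,"xyz":[36,40,0],"rotation":[0,0,0]}
    - {"grip":250,"xyz":[54,60,0],"rotation":[0,0,0]}
    - {"grip":250,"xyz":[72,80,0],"rotation":[0,0,0]}
    - {"grip":250,"xyz":[88,99,0],"rotation":[0,0,0]}

```text
time: 6.02
ee_pos: [0.5992, -0.0633, 0.195]
eef_rot: [0.988, -0.152, 0.001, -0.0]
ft_force: [0.5, -0.5, -3.5]
width: 0.0115
```

Run:
```python
from h import *
s=r.read_state();print(s['joint_positions'],s['ft_force'],s['torque'],s['ee_pos'],s['width'])
inc((.660,-.1964,.195),tool(-17.45))
```

```text
[-0.43918189  0.33098328  0.58378117  1.6030786  -0.18928079  1.26189832
 -0.12849652] [ 0.45715287 -0.49872987 -3.52024924] [-0.0785416   0.11279017  0.01156536] [ 0.59921692 -0.06330024  0.19502407] 0.011531514297100216
inc xyz [ 98.  108.7   0.2] rot [-0.03 -0.15 -0.05]
```

Emit:
apply_moves:
  increments:
    - {"grip":250,"xyz":[16,18,0],"rotation":[0,0,0]}
    - {"grip":250,"xyz":[34,37,0],"rotation":[0,0,0]}
    - {"grip":250,"xyz":[52,57,0],"rotation":[0,0,0]}
    - {"grip":250,"xyz":[68,75,0],"rotation":[0,0,0]}
    - {"grip":250,"xyz":[81,89,0],"rotation":[0,0,0]}

```text
time: 6.65
ee_pos: [0.6497, -0.175, 0.195]
eef_rot: [0.988, -0.153, 0.001, 0.0]
ft_force: [-0.1, 0.3, -2.5]
width: 0.0118
```

Run:
```python
from h import *
inc((.660,-.1964,.195),tool(-17.45))
```

```text
inc xyz [16.3 17.3  0.1] rot [ 0.02 -0.14 -0.12]
```

Emit:
apply_moves:
  increments:
    - {"grip":250,"xyz":[9,9,0],"rotation":[0,0,0]}
    - {"grip":250,"xyz":[14,15,0],"rotation":[0,-0.1,-0.1]}
    - {"grip":250,"xyz":[16,17,0],"rotation":[0,-0.1,-0.1]}
    - {"grip":250,"xyz":[16,17,0],"rotation":[0,-0.1,-0.1]}
    - {"grip":250,"xyz":[16,17,0],"rotation":[0,-0.1,-0.1]}

```text
time: 7.28
ee_pos: [0.6599, -0.1953, 0.1952]
eef_rot: [0.988, -0.151, 0.0, 0.0]
ft_force: [-0.0, 0.8, -4.1]
width: 0.0117
```

Run:
```python
from h import *
s=r.read_state();print(s['joint_positions'],s['ft_force'],s['torque'],s['ee_pos'],s['width'])
inc((.660,-.1964,.195),tool(-17.45))
for n,b in(('scene',(100,280,170,350)),('top',(80,240,240,400)),('wrist',(0,384,0,512))):
    c=cam(n); np.save(f'pics/{n}5.npy',c,allow_pickle=True); k=1 if n=='wrist' else 3.3
    cv2.imwrite(f'pics/{n}5.png',cv2.resize(c['img'][b[0]:b[1],b[2]:b[3]],None,fx=k,fy=k,interpolation=cv2.INTER_CUBIC))
```

```text
[-0.1819672   0.54138842  0.60017453  1.34799108 -0.30342917  1.34266797
  0.11487627] [-0.02121457  0.83255494 -4.11627323] [-0.11488878  0.11383315  0.0304324 ] [ 0.65985292 -0.19534796  0.1951662 ] 0.011744361264931493
inc xyz [0.5 1.  0.2] rot [ 0.   -0.05  0.03]
```

View pics/scene5.png

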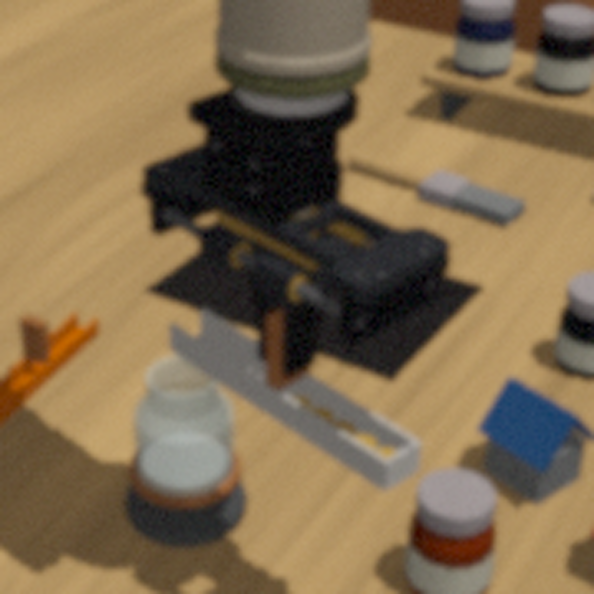

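View pics/top5.png

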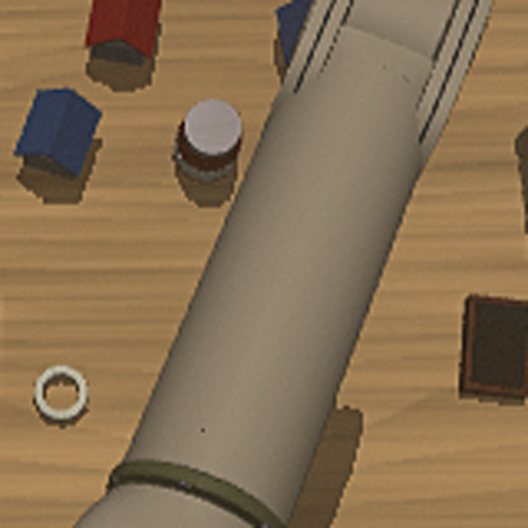

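View pics/wrist5.png

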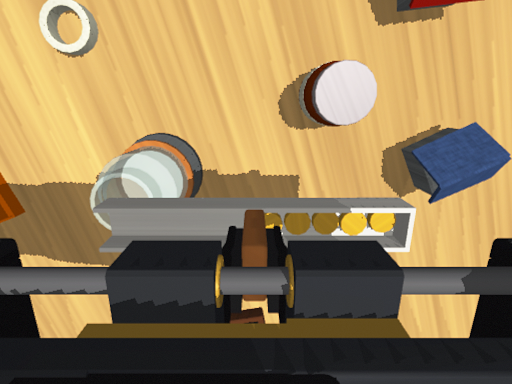

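The scene crop shows the chute level above the jar with the studs visible at its back end (340,425). The wrist view has the nose at about (98,210) over the rim. I'll check both in depth.

Run:
```python
from h import *
from scipy.optimize import least_squares
o=np.array([np.cos(np.radians(-17.45)),np.sin(np.radians(-17.45))]); nn=np.array([-o[1],o[0]]); ax=np.array([.557,-.164])
for n in('wrist','scene'):
    Q=cloud(np.load(f'pics/{n}5.npy',allow_pickle=True).item()).reshape(-1,3)
    d=Q[:,:2]-ax; t=d@o; l=d@nn
    w=Q[(t>-.03)&(t<.24)&(abs(l)<.03)&(Q[:,2]>.145)&(Q[:,2]<.19)]; tt=(w[:,:2]-ax)@o; ll=(w[:,:2]-ax)@nn
    print(n,len(w),'t',np.percentile(tt,[0,.5,1,99,99.5,100]).round(4),'l',np.percentile(ll,[1,99]).round(4))
    top=w[(w[:,2]>np.percentile(w[:,2],60))]; 
    for a,b in((-.01,.06),(.14,.22)): 
        k=(tt>a)&(tt<b)&(abs(ll)>.008); print('wall z',np.percentile(w[k,2],[50,90,95]).round(4))
    a=Q[(abs(t)<.035)&(abs(l)<.035)&(Q[:,2]>.110)&(Q[:,2]<.128)]
    if len(a)>10:
        f=least_squares(lambda p:np.hypot(a[:,0]-p[0],a[:,1]-p[1])-.024,ax,loss='soft_l1',f_scale=.002); print('rim',len(a),f.x,np.percentile(a[:,2],[50,80,95]))
```

```text
wrist 12891 t [0.0072 0.0086 0.0093 0.2062 0.207  0.2081] l [-0.0122  0.016 ]
wall z [0.162  0.1728 0.1731]
wall z [0.1629 0.1728 0.1732]
rim 963 [ 0.56112877 -0.16442343] [0.11979645 0.12090495 0.12157355]
scene 1372 t [0.0023 0.0061 0.0076 0.2059 0.2063 0.2069] l [-0.0164  0.0152]
wall z [0.1624 0.172  0.1729]
wall z [0.1642 0.172  0.1725]
rim 163 [ 0.55821735 -0.16576094] [0.11670929 0.12040158 0.121359  ]
```

Emit:
apply_moves:
  increments:
    - {"grip":250,"xyz":[0.5,0.8,5],"rotation":[0,0,0]}
    - {"grip":250,"xyz":[0.5,0.8,14],"rotation":[0,0,0]}
    - {"grip":250,"xyz":[0.5,0.8,22],"rotation":[0,0,0]}
    - {"grip":250,"xyz":[0.5,0.8,27],"rotation":[0,0,0]}
    - {"grip":250,"xyz":[0.5,0.8,27.5],"rotation":[0,0,0]}

```text
time: 8.05
ee_pos: [0.6599, -0.1964, 0.1671]
eef_rot: [0.988, -0.152, 0.0, 0.0]
ft_force: [0.5, 0.3, -3.0]
width: 0.0117
```

Emit:
apply_moves:
  increments:
    - {"grip":250,"xyz":[0,0,0.2],"rotation":[0,0,0]}
    - {"grip":250,"xyz":[0,0,0.4],"rotation":[0,0,0]}

```text
time: 8.3
ee_pos: [0.66, -0.1965, 0.1669]
eef_rot: [0.988, -0.152, 0.0, 0.0]
ft_force: [0.0, -1.2, -3.4]
width: 0.0116
```

```bash
cat > st.py <<'E'
from h import *
s=r.read_state();M=R.from_quat(s['eef_rot']).as_matrix();print(s['time'],'f',s['ft_force'].round(2),'m',s['torque'].round(3),'p',s['ee_pos'].round(4),s['width'].round(4),'tilt',np.degrees(np.arctan2(M[2,0],-M[2,2])).round(2),'roll',np.degrees(np.arcsin(M[2,1])).round(2))
E
python3 st.py; python3 st.py
```

```text
Traceback (most recent call last):
  File "st.py", line 2, in <module>
    s=r.read_state();M=R.from_quat(s['eef_rot']).as_matrix();print(s['time'],'f',s['ft_force'].round(2),'m',s['torque'].round(3),'p',s['ee_pos'].round(4),s['width'].round(4),'tilt',np.degrees(np.arctan2(M[2,0],-M[2,2])).round(2),'roll',np.degrees(np.arcsin(M[2,1])).round(2))
                                                                                                                                                          ^^^^^^^^^^^^^^^^
AttributeError: 'float' object has no attribute 'round'
Traceback (most recent call last):
  File "st.py", line 2, in <module>
    s=r.read_state();M=R.from_quat(s['eef_rot']).as_matrix();print(s['time'],'f',s['ft_force'].round(2),'m',s['torque'].round(3),'p',s['ee_pos'].round(4),s['width'].round(4),'tilt',np.degrees(np.arctan2(M[2,0],-M[2,2])).round(2),'roll',np.degrees(np.arcsin(M[2,1])).round(2))
                                                                                                                                                          ^^^^^^^^^^^^^^^^
AttributeError: 'float' object has no attribute 'round'
```

```bash
cat > st.py <<'E'
from h import *
s=r.read_state();M=R.from_quat(s['eef_rot']).as_matrix()
print(round(s['time'],2),'f',s['ft_force'].round(2),'f_tool',(M.T@s['ft_force']).round(2),'m_tool',(M.T@s['torque']).round(3),'p',np.round(s['ee_pos'],4),round(s['width'],4),'tilt',np.degrees(np.arctan2(M[2,0],-M[2,2])).round(2),'roll',np.degrees(np.arcsin(M[2,1])).round(2))
E
python3 st.py
```

```text
8.3 f [ 0.02 -1.16 -3.41] f_tool [0.36 1.1  3.41] m_tool [-0.127 -0.118 -0.058] p [ 0.66   -0.1965  0.1669] 0.0116 tilt 0.02 roll 0.01
```

Emit:
apply_moves:
  increments:
    - {"grip":250,"xyz":[0,0,0.5],"rotation":[0,0,0]}
    - {"grip":250,"xyz":[0,0,1.0],"rotation":[0,0,0]}
    - {"grip":250,"xyz":[0,0,1.0],"rotation":[0,0,0]}

```text
time: 8.68
ee_pos: [0.66, -0.1964, 0.1659]
eef_rot: [0.988, -0.152, 0.0, 0.0]
ft_force: [0.4, -0.9, -4.1]
width: 0.0118
```

```bash
python3 st.py
```

```text
8.68 f [ 0.45 -0.93 -4.13] f_tool [0.71 0.75 4.13] m_tool [-0.137 -0.051  0.002] p [ 0.66   -0.1964  0.1659] 0.0118 tilt 0.02 roll 0.02
```

Emit:
apply_moves:
  increments:
    - {"grip":250,"xyz":[0,0,0.6],"rotation":[0,0,0]}
    - {"grip":250,"xyz":[0,0,1.2],"rotation":[0,0,0]}
    - {"grip":250,"xyz":[0,0,1.2],"rotation":[0,0,0]}

```text
time: 9.05
ee_pos: [0.66, -0.1965, 0.165]
eef_rot: [0.988, -0.152, 0.0, 0.0]
ft_force: [0.1, -0.3, 0.2]
width: 0.0116
```

```bash
python3 st.py
```

```text
9.05 f [ 0.06 -0.25  0.2 ] f_tool [ 0.14  0.22 -0.2 ] m_tool [-0.186 -0.256 -0.001] p [ 0.66   -0.1965  0.165 ] 0.0116 tilt 0.04 roll 0.01
```

Emit:
apply_moves:
  increments:
    - {"grip":250,"xyz":[0,0,0],"rotation":[0,0,0]}

```text
time: 9.18
ee_pos: [0.66, -0.1965, 0.165]
eef_rot: [0.988, -0.152, 0.0, 0.0]
ft_force: [-0.4, -0.3, -1.8]
width: 0.0116
```

```bash
python3 st.py
python3 - <<'E'
from h import *
from scipy.optimize import least_squares
b=(140,260,170,330); c=cam('scene'); np.save('pics/scene6.npy',c,allow_pickle=True)
cv2.imwrite('pics/scene6.png',cv2.resize(c['img'][b[0]:b[1],b[2]:b[3]],None,fx=4.5,fy=4.5,interpolation=cv2.INTER_CUBIC))
Q=cloud(c).reshape(-1,3); o=np.array([np.cos(np.radians(-17.45)),np.sin(np.radians(-17.45))]); nn=np.array([-o[1],o[0]]); ax=np.array([.557,-.164])
d=Q[:,:2]-ax; t=d@o; l=d@nn
for a,b in((.0,.06),(.14,.22)):
    k=(t>a)&(t<b)&(abs(l)<.02)&(abs(l)>.009)&(Q[:,2]>.12)&(Q[:,2]<.16); print('wall z',np.percentile(Q[k,2],[50,90,95]).round(4))
k=(t>-.03)&(t<.24)&(abs(l)<.03)&(Q[:,2]>.13)&(Q[:,2]<.16); print(np.percentile(t[k],[.5,1,99,99.5]))
E
python3 st.py
```

```text
9.18 f [-0.42 -0.25 -1.83] f_tool [-0.33  0.37  1.83] m_tool [-0.069 -0.255  0.03 ] p [ 0.66   -0.1965  0.165 ] 0.0116 tilt 0.03 roll 0.01
wall z [0.1331 0.1421 0.1428]
wall z [0.1345 0.142  0.1426]
[0.00678666 0.00779934 0.20648397 0.20682811]
9.22 f [-0.32 -0.44 -1.76] f_tool [-0.17  0.52  1.76] m_tool [-0.121 -0.242 -0.   ] p [ 0.6601 -0.1965  0.1651] 0.0117 tilt 0.04 roll 0.01
```

View pics/scene6.png

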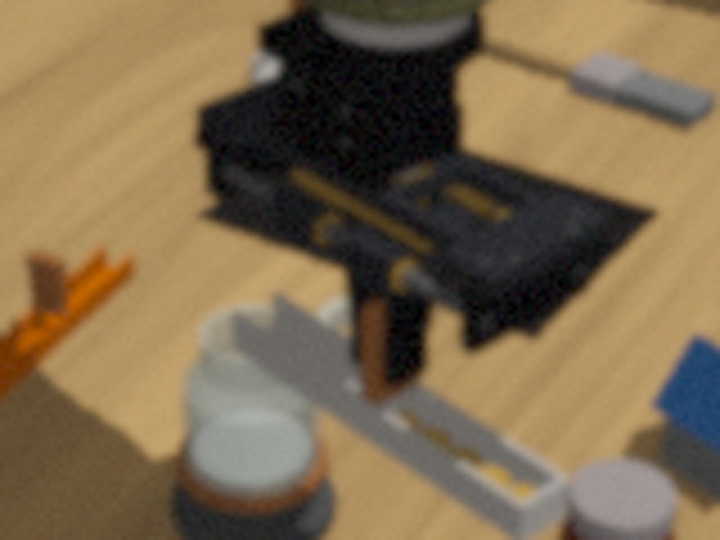

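The chute rests on the rim: tilt 0.03°, about 1.6 N off the wrist load, moment shift to match. The nose is over the mouth at scene crop (240,320), and the underside is near z = 0.121. Pressing slightly more and holding for step 1.

Emit:
apply_moves:
  increments:
    - {"grip":250,"xyz":[0,0,0.4],"rotation":[0,0,0]}
    - {"grip":250,"xyz":[0,0,0.4],"rotation":[0,0,0]}
    - {"grip":250,"xyz":[0,0,0.4],"rotation":[0,0,0]}

```text
time: 9.6
ee_pos: [0.6601, -0.1965, 0.1648]
eef_rot: [0.988, -0.152, 0.0, 0.0]
ft_force: [0.1, 0.1, 0.6]
width: 0.0118
```

```bash
python3 st.py
cat > tl.py <<'E'
import sys; from h import *
D=[float(x) for x in sys.argv[1].split(',')]; dn=float(sys.argv[2]) if len(sys.argv)>2 else 0
px=float(sys.argv[3]) if len(sys.argv)>3 else -91
s=r.read_state(); M=R.from_quat(s['eef_rot']).as_matrix(); p=np.array([px,0,43.]); down=M.T@np.array([0,0,-1.])
for i,d in enumerate(D):
    Q=R.from_euler('y',d,degrees=True).as_matrix(); print(d,(p-Q@p+dn*(i+1)/len(D)*down).round(2))
E
python3 tl.py 1,2,3,4,5
```

```text
9.6 f [0.13 0.11 0.61] f_tool [ 0.09 -0.14 -0.61] m_tool [-0.129 -0.419  0.032] p [ 0.6601 -0.1965  0.1648] 0.0118 tilt 0.05 roll 0.01
1.0 [-0.76  0.   -1.58]
2.0 [-1.56  0.   -3.15]
3.0 [-2.38  0.   -4.7 ]
4.0 [-3.22  0.   -6.24]
5.0 [-4.09  0.   -7.77]
```

About 4 N. Now tilting about the rim contact.

Emit:
apply_moves:
  increments:
    - {"grip":250,"xyz":[-0.76,0,-1.55],"rotation":[0,1,0]}
    - {"grip":250,"xyz":[-1.56,0,-3.05],"rotation":[0,2,0]}
    - {"grip":250,"xyz":[-2.38,0,-4.55],"rotation":[0,3,0]}
    - {"grip":250,"xyz":[-3.22,0,-6.05],"rotation":[0,4,0]}
    - {"grip":250,"xyz":[-4.09,0,-7.55],"rotation":[0,5,0]}

```text
time: 10.22
ee_pos: [0.656, -0.1952, 0.1724]
eef_rot: [0.987, -0.151, 0.044, 0.007]
ft_force: [-0.8, 1.0, -2.0]
width: 0.0115
```

```bash
python3 st.py; python3 tl.py 1,2,3,4,5
```

```text
10.22 f [-0.75  0.99 -1.96] f_tool [-1.19 -0.72  1.86] m_tool [-0.096 -0.602 -0.001] p [ 0.656  -0.1952  0.1724] 0.0115 tilt 5.11 roll 0.0
1.0 [-0.76  0.   -1.58]
2.0 [-1.56  0.   -3.15]
3.0 [-2.38  0.   -4.7 ]
4.0 [-3.22  0.   -6.24]
5.0 [-4.09  0.   -7.77]
```

```bash
cat > av.py <<'E'
from h import *
F=[];T=[]
for i in range(5):
    viewer.camera('wrist'); s=r.read_state(); M=R.from_quat(s['eef_rot']).as_matrix(); F.append(s['ft_force']);T.append(M.T@s['torque'])
print('F',np.mean(F,0).round(2),'sd',np.std(F,0).round(2),'Mt',np.mean(T,0).round(3),np.std(T,0).round(3)); print('contact by F',(np.mean(F,0)[2]+3.3).round(2),'by M',((-np.mean(T,0)[1]-.09)/.091).round(2))
E
python3 av.py; python3 st.py
```

```text
F [ 0.01  0.14 -1.5 ] sd [0.4  0.5  0.51] Mt [-0.16  -0.335 -0.024] [0.043 0.085 0.018]
contact by F 1.8 by M 2.69
10.47 f [-0.2   0.66 -0.5 ] f_tool [-0.43 -0.57  0.46] m_tool [-0.201 -0.429 -0.005] p [ 0.6562 -0.1953  0.1724] 0.0117 tilt 5.05 roll 0.01
```

Emit:
apply_moves:
  increments:
    - {"grip":250,"xyz":[-0.76,0,-1.5],"rotation":[0,1,0]}
    - {"grip":250,"xyz":[-1.56,0,-2.95],"rotation":[0,2,0]}
    - {"grip":250,"xyz":[-2.38,0,-4.45],"rotation":[0,3,0]}
    - {"grip":250,"xyz":[-3.22,0,-5.9],"rotation":[0,4,0]}
    - {"grip":250,"xyz":[-4.09,0,-7.4],"rotation":[0,5,0]}

```text
time: 11.1
ee_pos: [0.6516, -0.1938, 0.1795]
eef_rot: [0.985, -0.151, 0.087, 0.013]
ft_force: [0.0, 0.1, -0.3]
width: 0.0118
```

```bash
python3 av.py; python3 st.py;python3 tl.py 1,2,2.5
```

```text
F [ 0.22 -0.32 -0.8 ] sd [0.82 0.49 0.67] Mt [-0.133 -0.507 -0.052] [0.031 0.071 0.012]
contact by F 2.5 by M 4.58
11.35 f [-0.18  0.56 -0.09] f_tool [-0.35 -0.48  0.03] m_tool [-0.12  -0.61  -0.051] p [ 0.6518 -0.1938  0.1794] 0.0117 tilt 10.05 roll 0.01
1.0 [-0.76  0.   -1.58]
2.0 [-1.56  0.   -3.15]
2.5 [-1.96  0.   -3.93]
```

Emit:
apply_moves:
  increments:
    - {"grip":250,"xyz":[-0.76,0,-1.5],"rotation":[0,1,0]}
    - {"grip":250,"xyz":[-1.56,0,-3.05],"rotation":[0,2,0]}
    - {"grip":250,"xyz":[-1.92,0,-3.7],"rotation":[0,2.45,0]}
    - {"grip":250,"xyz":[-1.92,0,-3.7],"rotation":[0,2.45,0]}
    - {"grip":250,"xyz":[-1.92,0,-3.7],"rotation":[0,2.45,0]}

```text
time: 11.98
ee_pos: [0.6494, -0.1931, 0.1827]
eef_rot: [0.983, -0.151, 0.108, 0.017]
ft_force: [-0.3, 0.1, 0.2]
width: 0.0115
```

```bash
python3 av.py; python3 st.py;python3 - <<'E'
from h import *
b=(140,260,170,330); c=cam('scene')
cv2.imwrite('pics/scene7.png',cv2.resize(c['img'][b[0]:b[1],b[2]:b[3]],None,fx=4.5,fy=4.5,interpolation=cv2.INTER_CUBIC))
cv2.imwrite('pics/wrist7.png',cam('wrist')['img'])
E
```

```text
F [-0.34  0.19  0.28] sd [0.49 0.31 0.37] Mt [-0.139 -0.749 -0.039] [0.037 0.022 0.019]
contact by F 3.58 by M 7.24
12.22 f [-0.28  0.7   0.49] f_tool [-0.36 -0.58 -0.58] m_tool [-0.175 -0.739 -0.063] p [ 0.6494 -0.1931  0.1827] 0.0119 tilt 12.5 roll 0.02
```

View pics/wrist7.png

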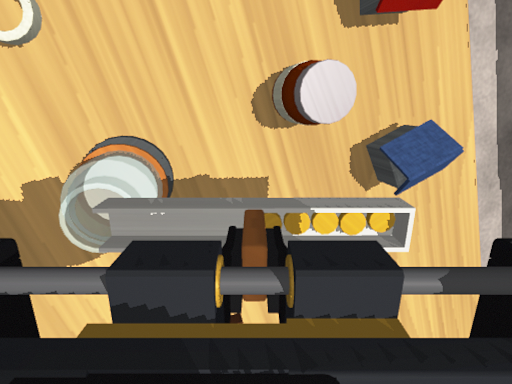

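View pics/scene7.png

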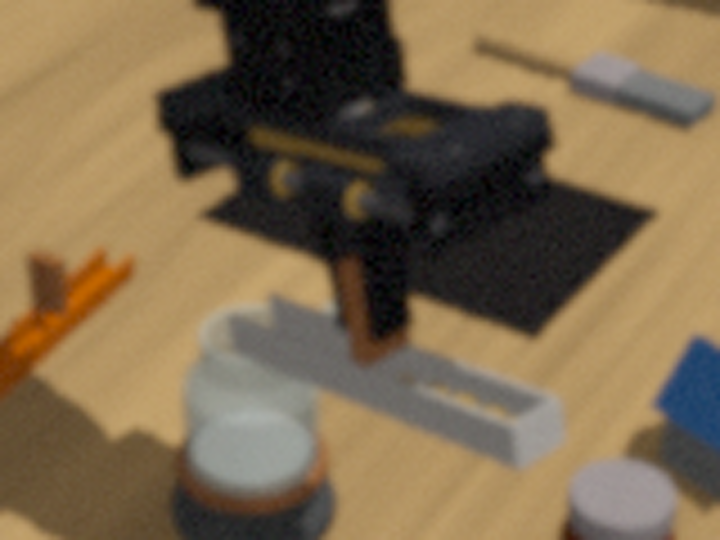

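Step 2 has been held over 0.5 s at 12.5°, contact about 3.6 N, and the five studs are still behind the handle. Tilting on.

Emit:
apply_moves:
  increments:
    - {"grip":250,"xyz":[-0.6,0,-1.2],"rotation":[0,0.8,0]}
    - {"grip":250,"xyz":[-1.24,0,-2.45],"rotation":[0,1.6,0]}
    - {"grip":250,"xyz":[-1.88,0,-3.7],"rotation":[0,2.4,0]}
    - {"grip":250,"xyz":[-2.54,0,-4.9],"rotation":[0,3.2,0]}
    - {"grip":250,"xyz":[-3.22,0,-6.1],"rotation":[0,4,0]}

```text
time: 12.95
ee_pos: [0.645, -0.1917, 0.188]
eef_rot: [0.978, -0.15, 0.142, 0.022]
ft_force: [-0.8, 0.0, -1.2]
width: 0.0113
```

```bash
python3 av.py; python3 st.py;python3 - <<'E'
from h import *
cv2.imwrite('pics/wrist8.png',cam('wrist')['img'])
E
```

```text
F [-0.71 -0.1  -0.55] sd [0.64 0.44 0.65] Mt [-0.16  -0.776 -0.034] [0.04  0.073 0.025]
contact by F 2.75 by M 7.53
13.2 f [-1.39  0.25  0.43] f_tool [-1.22  0.17 -0.81] m_tool [-0.193 -0.828 -0.001] p [ 0.6451 -0.1917  0.1879] 0.0117 tilt 16.49 roll 0.01
```

View pics/wrist8.png

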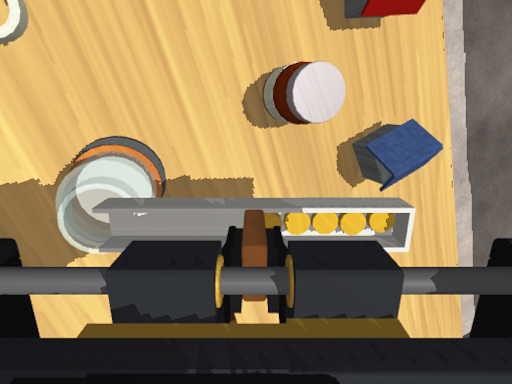

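The studs at (270–380,222) are still in place at 16.5°. Continuing.

Emit:
apply_moves:
  increments:
    - {"grip":250,"xyz":[-0.46,0,-0.85],"rotation":[0,0.6,0]}
    - {"grip":250,"xyz":[-0.92,0,-1.8],"rotation":[0,1.2,0]}
    - {"grip":250,"xyz":[-1.4,0,-2.7],"rotation":[0,1.8,0]}
    - {"grip":250,"xyz":[-1.88,0,-3.6],"rotation":[0,2.4,0]}
    - {"grip":250,"xyz":[-1.88,0,-3.6],"rotation":[0,2.4,0]}

```text
time: 13.88
ee_pos: [0.6423, -0.1908, 0.1909]
eef_rot: [0.975, -0.149, 0.162, 0.025]
ft_force: [-1.1, 0.5, -0.7]
width: 0.0115
```

```bash
python3 av.py; python3 st.py;python3 - <<'E'
from h import *
cv2.imwrite('pics/wrist9.png',cam('wrist')['img'])
E
```

```text
F [-0.86  0.44 -0.08] sd [0.35 0.35 0.28] Mt [-0.138 -1.026 -0.009] [0.035 0.024 0.029]
contact by F 3.22 by M 10.29
14.12 f [-1.42 -0.09  0.05] f_tool [-1.24  0.51 -0.48] m_tool [-0.13  -1.056 -0.044] p [ 0.6425 -0.1909  0.1908] 0.0116 tilt 18.88 roll 0.02
```

View pics/wrist9.png

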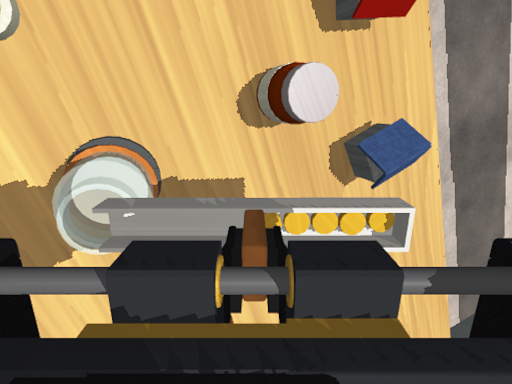

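Emit:
apply_moves:
  increments:
    - {"grip":250,"xyz":[-0.38,0,-0.75],"rotation":[0,0.5,0]}
    - {"grip":250,"xyz":[-0.76,0,-1.5],"rotation":[0,1.0,0]}
    - {"grip":250,"xyz":[-1.16,0,-2.25],"rotation":[0,1.5,0]}
    - {"grip":250,"xyz":[-1.56,0,-3.0],"rotation":[0,2.0,0]}
    - {"grip":250,"xyz":[-1.56,0,-3.0],"rotation":[0,2.0,0]}

```text
time: 14.8
ee_pos: [0.6401, -0.1901, 0.1932]
eef_rot: [0.972, -0.149, 0.179, 0.028]
ft_force: [-2.6, -0.2, -0.7]
width: 0.012
```

```bash
python3 av.py; python3 st.py;python3 - <<'E'
from h import *
cv2.imwrite('pics/wrist10.png',cam('wrist')['img'])
E
```

```text
F [-1.5   0.62  0.08] sd [0.09 0.57 0.57] Mt [-0.134 -1.132 -0.039] [0.023 0.039 0.038]
contact by F 3.38 by M 11.45
15.05 f [-1.57 -0.05  1.  ] f_tool [-1.03  0.52 -1.46] m_tool [-0.168 -1.169 -0.106] p [ 0.6401 -0.1902  0.1931] 0.0118 tilt 20.87 roll 0.02
```

View pics/wrist10.png

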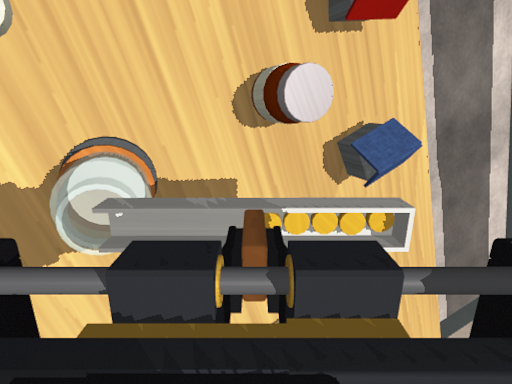

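The studs still sit at (270–380,222) at 20.9° of tool tilt, although sliding was promised by 20°. I'll check the chute's own tilt against the tool's before going on.

Run:
```python
from h import *
b=(120,260,170,330); c=cam('scene'); w=cam('wrist')
cv2.imwrite('pics/scene10.png',cv2.resize(c['img'][b[0]:b[1],b[2]:b[3]],None,fx=4.2,fy=4.2,interpolation=cv2.INTER_CUBIC))
o=np.array([np.cos(np.radians(-17.45)),np.sin(np.radians(-17.45))]); nn=np.array([-o[1],o[0]]); ax=np.array([.557,-.164])
P=cloud(w)
for (u,v) in [(120,203),(160,202),(200,202),(300,202),(350,202),(395,202)]:
    q=P[v-1:v+2,u-1:u+2].reshape(-1,3).mean(0); print('wall',u,v,((q[:2]-ax)@o).round(4),((q[:2]-ax)@nn).round(4),q[2].round(4))
for (u,v) in [(130,228),(150,228),(200,228)]+[(297,222),(325,222),(353,222)]:
    q=np.median(P[v-2:v+3,u-2:u+3].reshape(-1,3),0); print('floor/stud',u,v,((q[:2]-ax)@o).round(4),((q[:2]-ax)@nn).round(4),q[2].round(4))
```

```text
wall 120 203 0.0176 0.0148 0.1321
wall 160 202 0.042 0.0148 0.1391
wall 200 202 0.0665 0.0148 0.1483
wall 300 202 0.1277 0.0148 0.1716
wall 350 202 0.1582 0.0149 0.1835
wall 395 202 0.1857 0.0149 0.194
floor/stud 130 228 0.0212 -0.0064 0.1243
floor/stud 150 228 0.0341 -0.0064 0.1289
floor/stud 200 228 0.0667 -0.0064 0.1411
floor/stud 297 222 0.1267 0.0004 0.171
floor/stud 325 222 0.1439 0.0005 0.1776
floor/stud 353 222 0.1618 0.0007 0.1843
```

View pics/scene10.png

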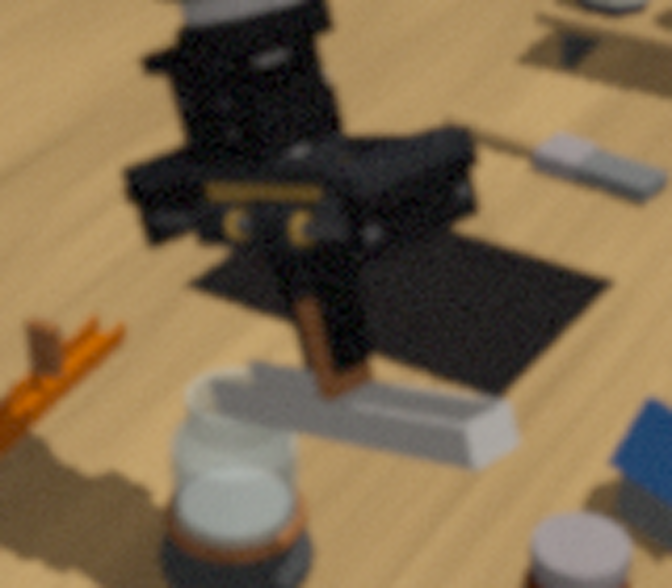

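The chute itself is at about 20.5°, measured from floor slope and stud tops, so there's no slip in the grip. A bit more tilt.

Emit:
apply_moves:
  increments:
    - {"grip":250,"xyz":[-0.38,0,-0.75],"rotation":[0,0.5,0]}
    - {"grip":250,"xyz":[-0.76,0,-1.5],"rotation":[0,1.0,0]}
    - {"grip":250,"xyz":[-1.16,0,-2.25],"rotation":[0,1.5,0]}
    - {"grip":250,"xyz":[-1.16,0,-2.25],"rotation":[0,1.5,0]}

```text
time: 15.7
ee_pos: [0.6383, -0.1896, 0.1949]
eef_rot: [0.97, -0.149, 0.192, 0.029]
ft_force: [-1.2, 0.3, 0.3]
width: 0.0118
```

```bash
python3 av.py; python3 st.py;python3 - <<'E'
from h import *
cv2.imwrite('pics/wrist11.png',cam('wrist')['img'])
E
```

```text
F [-1.61  0.44  0.59] sd [0.7  0.33 0.75] Mt [-0.137 -1.234 -0.054] [0.029 0.024 0.017]
contact by F 3.89 by M 12.57
15.95 f [-1.85  0.03  1.12] f_tool [-1.22  0.53 -1.71] m_tool [-0.174 -1.259 -0.062] p [ 0.6384 -0.1896  0.1948] 0.0117 tilt 22.36 roll 0.02
```

View pics/wrist11.png

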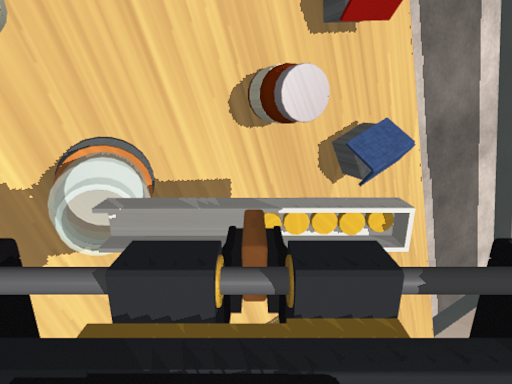

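```bash
python3 - <<'E'
from h import *
for i in (5,7,8,9,10,11):
    im=cv2.imread(f'pics/wrist{i}.png'); h=cv2.cvtColor(im,cv2.COLOR_BGR2HSV)
    m=((h[...,0]>18)&(h[...,0]<32)&(h[...,1]>170)&(h[...,2]>60)).astype(np.uint8); m[:205]=0; m[240:]=0; m[:,:262]=0; m[:,400:]=0
    col=m.sum(0); on=np.where(col>5)[0]; print(i,np.split(on,np.where(np.diff(on)>1)[0]+1).__len__(),[(a[0],a[-1]) for a in np.split(on,np.where(np.diff(on)>1)[0]+1)])
E
python3 - <<'E'
import cv2
im=cv2.imread('pics/wrist11.png'); cv2.imwrite('pics/cr11.png',cv2.resize(im[190:265,220:420],None,fx=4,fy=4,interpolation=cv2.INTER_CUBIC))
E
```

```text
5 4 [(np.int64(265), np.int64(280)), (np.int64(285), np.int64(309)), (np.int64(312), np.int64(365)), (np.int64(368), np.int64(394))]
7 4 [(np.int64(265), np.int64(280)), (np.int64(284), np.int64(308)), (np.int64(312), np.int64(364)), (np.int64(367), np.int64(393))]
8 4 [(np.int64(265), np.int64(280)), (np.int64(284), np.int64(308)), (np.int64(312), np.int64(364)), (np.int64(367), np.int64(393))]
9 4 [(np.int64(265), np.int64(280)), (np.int64(284), np.int64(308)), (np.int64(311), np.int64(364)), (np.int64(367), np.int64(393))]
10 4 [(np.int64(265), np.int64(280)), (np.int64(284), np.int64(308)), (np.int64(311), np.int64(364)), (np.int64(367), np.int64(392))]
11 4 [(np.int64(264), np.int64(279)), (np.int64(284), np.int64(307)), (np.int64(311), np.int64(363)), (np.int64(366), np.int64(391))]
```

View pics/cr11.png

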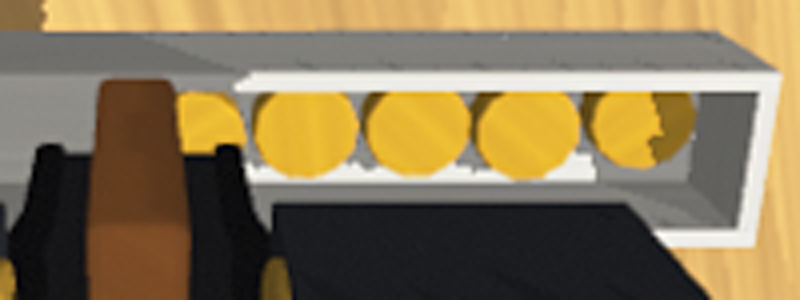

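The studs have crept by about 1 px, so they are at the point of sliding. Continuing slowly.

Emit:
apply_moves:
  increments:
    - {"grip":250,"xyz":[-0.38,0,-0.78],"rotation":[0,0.5,0]}
    - {"grip":250,"xyz":[-0.76,0,-1.55],"rotation":[0,1.0,0]}
    - {"grip":250,"xyz":[-1.16,0,-2.32],"rotation":[0,1.5,0]}
    - {"grip":250,"xyz":[-1.16,0,-2.32],"rotation":[0,1.5,0]}

```text
time: 16.5
ee_pos: [0.6364, -0.1889, 0.1966]
eef_rot: [0.967, -0.148, 0.205, 0.031]
ft_force: [-1.5, 0.9, 0.4]
width: 0.0115
```

```bash
python3 av.py; python3 st.py;python3 - <<'E'
from h import *
cv2.imwrite('pics/wrist12.png',cam('wrist')['img'])
E
```

```text
F [-1.64  0.79  0.79] sd [0.47 0.34 0.3 ] Mt [-0.093 -1.281 -0.04 ] [0.019 0.036 0.016]
contact by F 4.09 by M 13.09
16.75 f [-2.5   0.86  0.63] f_tool [-2.16 -0.07 -1.65] m_tool [-0.082 -1.33  -0.028] p [ 0.6365 -0.189   0.1965] 0.0122 tilt 23.86 roll 0.03
```

View pics/wrist12.png

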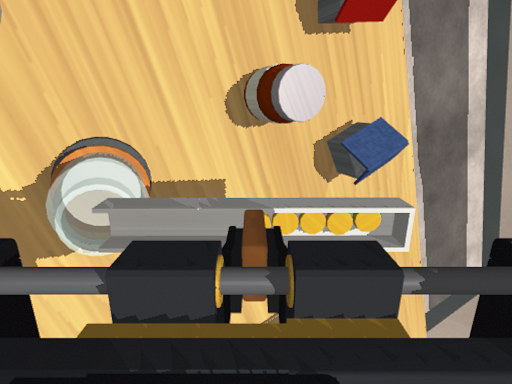

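The studs are sliding slowly towards the nose (back one now at x = 368). Holding the tilt.

Emit:
apply_moves:
  increments:
    - {"grip":250,"xyz":[0,0,0],"rotation":[0,0,0]}
    - {"grip":250,"xyz":[0,0,0],"rotation":[0,0,0]}
    - {"grip":250,"xyz":[0,0,0],"rotation":[0,0,0]}

```text
time: 17.18
ee_pos: [0.6365, -0.189, 0.1964]
eef_rot: [0.967, -0.148, 0.204, 0.032]
ft_force: [-1.7, 0.1, 1.2]
width: 0.012
```

```bash
python3 av.py; python3 st.py;python3 - <<'E'
from h import *
cv2.imwrite('pics/wrist13.png',cam('wrist')['img'])
E
```

```text
F [-2.38  1.15  0.74] sd [0.54 0.39 0.88] Mt [-0.108 -1.32  -0.031] [0.04  0.008 0.052]
contact by F 4.04 by M 13.51
17.43 f [-1.82  1.11  0.2 ] f_tool [-1.81 -0.51 -1.02] m_tool [-0.075 -1.313  0.004] p [ 0.6365 -0.1891  0.1964] 0.0118 tilt 23.86 roll 0.03
```

View pics/wrist13.png

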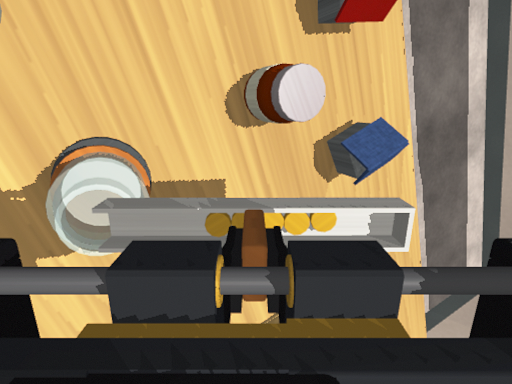

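Emit:
apply_moves:
  increments:
    - {"grip":250,"xyz":[0,0,0],"rotation":[0,0,0]}
    - {"grip":250,"xyz":[0,0,0],"rotation":[0,0,0]}
    - {"grip":250,"xyz":[0,0,0],"rotation":[0,0,0]}
    - {"grip":250,"xyz":[0,0,0],"rotation":[0,0,0]}

```text
time: 17.98
ee_pos: [0.6365, -0.189, 0.1964]
eef_rot: [0.967, -0.148, 0.204, 0.032]
ft_force: [-2.5, 1.1, 0.6]
width: 0.0116
```

```bash
python3 av.py; python3 st.py;python3 - <<'E'
from h import *
cv2.imwrite('pics/wrist14.png',cam('wrist')['img'])
E
```

```text
F [-2.18  0.63  1.55] sd [0.38 0.17 0.34] Mt [-0.09  -1.327 -0.016] [0.032 0.022 0.023]
contact by F 4.85 by M 13.59
18.23 f [-1.51  0.74  1.67] f_tool [-0.85 -0.25 -2.2 ] m_tool [-0.121 -1.332  0.016] p [ 0.6365 -0.189   0.1965] 0.0119 tilt 23.86 roll 0.03
```

View pics/wrist14.png

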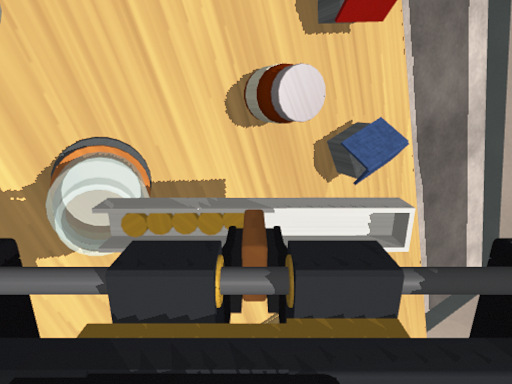

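The stud train is now at (133–240,223), close to the nose. Holding.

Emit:
apply_moves:
  increments:
    - {"grip":250,"xyz":[0,0,0],"rotation":[0,0,0]}
    - {"grip":250,"xyz":[0,0,0],"rotation":[0,0,0]}
    - {"grip":250,"xyz":[0,0,0],"rotation":[0,0,0]}
    - {"grip":250,"xyz":[0,0,0],"rotation":[0,0,0]}
    - {"grip":250,"xyz":[0,0,0],"rotation":[0,0,0]}

```text
time: 18.9
ee_pos: [0.6366, -0.189, 0.1966]
eef_rot: [0.967, -0.148, 0.204, 0.032]
ft_force: [-2.2, 1.0, 1.9]
width: 0.0114
```

```bash
python3 av.py; python3 st.py;python3 - <<'E'
from h import *
a=cam('wrist')['img'][180:280,20:270]; b=cam('scene')['img'][190:270,195:275]
cv2.imwrite('pics/w15.png',np.vstack([cv2.resize(a,(600,240),interpolation=cv2.INTER_CUBIC),cv2.resize(b,(600,360),interpolation=cv2.INTER_CUBIC)]))
E
```

```text
F [-1.4   1.01  1.52] sd [0.43 0.76 0.67] Mt [-0.025 -1.097 -0.037] [0.019 0.056 0.026]
contact by F 4.82 by M 11.07
19.15 f [-1.45  0.81  1.23] f_tool [-0.99 -0.34 -1.79] m_tool [-0.023 -1.062  0.004] p [ 0.6366 -0.189   0.1966] 0.012 tilt 23.87 roll 0.02
```

View pics/w15.png

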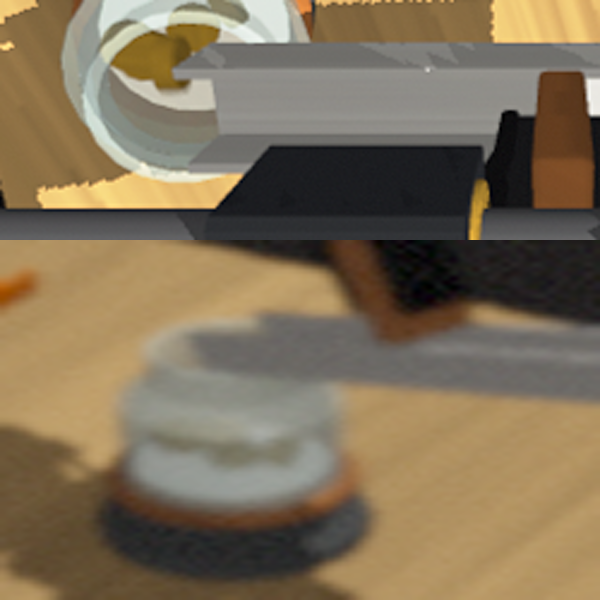

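Run:
```python
from h import *
c=cam('wrist'); a=c['img'][160:270,30:160]; b=c['img'][190:260,220:420]
cv2.imwrite('pics/w16.png',np.vstack([cv2.resize(a,(480,406),interpolation=cv2.INTER_CUBIC),cv2.resize(b,(480,168),interpolation=cv2.INTER_CUBIC)]))
```

```text
(no output)
```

View pics/w16.png

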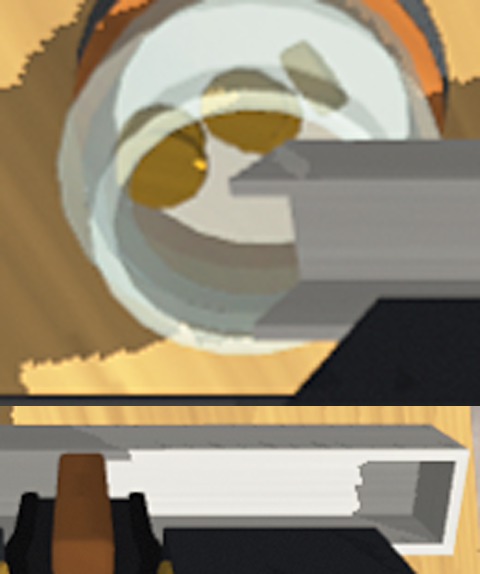

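The trough is empty from nose to back wall, and the studs are seen inside the jar at crop (165,155), (250,110) and (315,75), the rest hidden behind the chute. Step 3 has been held for over 0.3 s. Lifting straight up.

Emit:
apply_moves:
  increments:
    - {"grip":250,"xyz":[2,0,-4.6],"rotation":[0,0,0]}
    - {"grip":250,"xyz":[6,0,-13.7],"rotation":[0,0,0]}
    - {"grip":250,"xyz":[12,0,-27.5],"rotation":[0,0,0]}
    - {"grip":250,"xyz":[18,0,-41],"rotation":[0,0,0]}
    - {"grip":250,"xyz":[22,0,-50],"rotation":[0,0,0]}

```text
time: 19.92
ee_pos: [0.6369, -0.1891, 0.2529]
eef_rot: [0.967, -0.148, 0.205, 0.031]
ft_force: [-0.2, 0.2, -1.4]
width: 0.0116
```

```bash
python3 av.py; python3 st.py;python3 - <<'E'
from h import *
c=cam('wrist'); a=c['img'][140:270,30:180]
cv2.imwrite('pics/w17.png',cv2.resize(a,None,fx=4,fy=4,interpolation=cv2.INTER_CUBIC))
s=r.read_state(); p=s['ee_pos']
inc((p[0],p[1],p[2]),tool(-17.45))
E
```

```text
F [-0.05  0.1  -2.01] sd [0.43 0.54 0.99] Mt [-0.109 -0.748 -0.045] [0.028 0.052 0.025]
contact by F 1.29 by M 7.23
20.18 f [-0.3  -0.27 -2.44] f_tool [-1.17  0.35  2.14] m_tool [-0.077 -0.77  -0.058] p [ 0.6362 -0.1888  0.2506] 0.0116 tilt 23.83 roll 0.03
inc xyz [0. 0. 0.] rot [  0.03 -23.81   0.04]
```

View pics/w17.png

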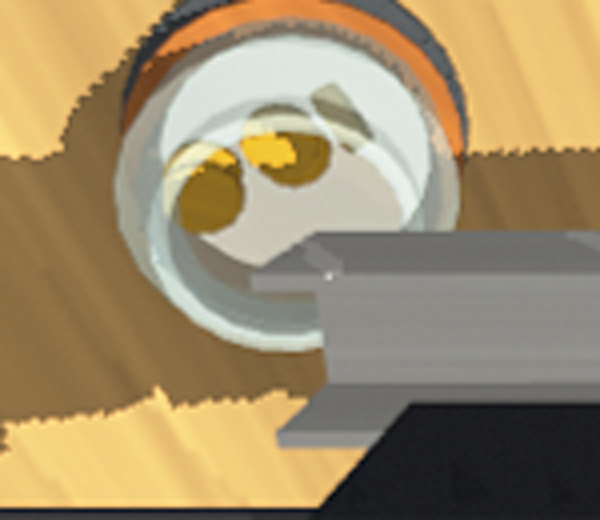

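The chute is clear of the jar, with the studs below in the jar at crop (205,190), (285,150) and (340,110). Levelling, then carrying it back to the mat.

Emit:
apply_moves:
  increments:
    - {"grip":250,"xyz":[0,-8,0],"rotation":[0,-5,0]}
    - {"grip":250,"xyz":[0,-25,0],"rotation":[0,-11,0]}
    - {"grip":250,"xyz":[0,-50,0],"rotation":[0,-18,0]}
    - {"grip":250,"xyz":[0,-80,0],"rotation":[0,-23.8,0]}
    - {"grip":250,"xyz":[0,-110,0],"rotation":[0,-23.8,0]}

```text
time: 20.85
ee_pos: [0.67, -0.0834, 0.2483]
eef_rot: [0.988, -0.152, -0.002, 0.001]
ft_force: [0.8, -0.8, -1.6]
width: 0.0116
```

```bash
python3 st.py
python3 - <<'E'
from h import *
inc((.494,.157,.20),tool(-17.45))
E
```

```text
20.85 f [ 0.83 -0.81 -1.61] f_tool [1.04 0.52 1.61] m_tool [-0.151  0.01  -0.041] p [ 0.67   -0.0834  0.2483] 0.0116 tilt -0.18 roll 0.16
inc xyz [-239.8 -176.7   48.6] rot [0.16 0.18 0.  ]
```

Emit:
apply_moves:
  increments:
    - {"grip":250,"xyz":[-30,-22,4],"rotation":[0.1,0.2,0]}
    - {"grip":250,"xyz":[-72,-53,12],"rotation":[0.1,0.2,0]}
    - {"grip":250,"xyz":[-116,-86,20],"rotation":[0.1,0.2,0]}
    - {"grip":250,"xyz":[-160,-118,32],"rotation":[0.1,0.2,0]}
    - {"grip":250,"xyz":[-200,-148,42],"rotation":[0.1,0.2,0]}

```text
time: 21.48
ee_pos: [0.522, 0.1193, 0.2057]
eef_rot: [0.988, -0.151, -0.0, 0.001]
ft_force: [0.1, 0.7, -1.7]
width: 0.0116
```

```bash
python3 st.py
python3 - <<'E'
from h import *
inc((.494,.157,.20),tool(-17.45))
E
```

```text
21.48 f [ 0.11  0.65 -1.74] f_tool [-0.09 -0.65  1.74] m_tool [-0.066 -0.063  0.051] p [0.522  0.1193 0.2057] 0.0116 tilt 0.01 roll 0.06
inc xyz [-38.  -27.6   5.7] rot [ 0.06 -0.01  0.05]
```

Emit:
apply_moves:
  increments:
    - {"grip":250,"xyz":[-25,-18,10],"rotation":[0,0,0]}
    - {"grip":250,"xyz":[-38,-27.5,35],"rotation":[0,0,0]}
    - {"grip":250,"xyz":[-38,-27.5,75],"rotation":[0,0,0]}
    - {"grip":250,"xyz":[-38,-27.5,115],"rotation":[0,0,0]}
    - {"grip":250,"xyz":[-38,-27.5,138],"rotation":[0,0,0]}

```text
time: 22.1
ee_pos: [0.4928, 0.1563, 0.0653]
eef_rot: [0.989, -0.151, -0.001, 0.001]
ft_force: [0.2, 0.1, -2.1]
width: 0.0118
```

```bash
python3 st.py
python3 - <<'E'
from h import *
inc((.494,.157,.048),tool(-17.45))
E
```

```text
22.1 f [ 0.21  0.09 -2.14] f_tool [ 0.18 -0.16  2.14] m_tool [-0.097 -0.036 -0.029] p [0.4928 0.1563 0.0653] 0.0118 tilt -0.08 roll 0.17
inc xyz [ 1.  -1.  17.3] rot [0.17 0.08 0.06]
```

Emit:
apply_moves:
  increments:
    - {"grip":250,"xyz":[0,0,8],"rotation":[0.1,0.1,0]}
    - {"grip":250,"xyz":[0,0,15],"rotation":[0.1,0.1,0]}
    - {"grip":250,"xyz":[0,0,17.5],"rotation":[0.1,0.1,0]}
    - {"grip":250,"xyz":[0,0,18.5],"rotation":[0.1,0.1,0]}
    - {"grip":250,"xyz":[0,0,19],"rotation":[0.1,0.1,0]}

```text
time: 22.72
ee_pos: [0.4931, 0.1564, 0.0468]
eef_rot: [0.989, -0.151, 0.0, 0.0]
ft_force: [-1.0, -0.6, -2.0]
width: 0.0115
```

```bash
python3 av.py;python3 st.py
```

```text
F [ 0.03  0.07 -0.49] sd [0.59 0.15 0.87] Mt [-0.081 -0.025  0.023] [0.012 0.058 0.02 ]
contact by F 2.81 by M -0.71
22.98 f [0.16 0.07 0.29] f_tool [ 0.13 -0.11 -0.29] m_tool [-0.101 -0.067  0.033] p [0.493  0.1564 0.0467] 0.0112 tilt 0.04 roll 0.04
```

The chute touches the mat. The wrist load fell by about 2 N at TCP z = 0.0467. A touch more, then release.

Emit:
apply_moves:
  increments:
    - {"grip":250,"xyz":[0,0,0.3],"rotation":[0,0,0]}
    - {"grip":250,"xyz":[0,0,0.3],"rotation":[0,0,0]}
    - {"grip":180,"xyz":[0,0,0.3],"rotation":[0,0,0]}
    - {"grip":90,"xyz":[0,0,0.3],"rotation":[0,0,0]}
    - {"grip":30,"xyz":[0,0,0.3],"rotation":[0,0,0]}

```text
time: 23.6
ee_pos: [0.4931, 0.1564, 0.0463]
eef_rot: [0.989, -0.151, 0.0, 0.0]
ft_force: [-0.9, 0.1, -0.4]
width: 0.0342
```

Emit:
apply_moves:
  increments:
    - {"grip":30,"xyz":[0,0,0],"rotation":[0,0,0]}
    - {"grip":30,"xyz":[0,0,0],"rotation":[0,0,0]}
    - {"grip":30,"xyz":[0,0,0],"rotation":[0,0,0]}

```text
time: 23.98
ee_pos: [0.4931, 0.1564, 0.0463]
eef_rot: [0.989, -0.151, 0.0, 0.0]
ft_force: [0.4, 0.5, 0.1]
width: 0.0638
```

```bash
python3 st.py
python3 - <<'E'
from h import *
cv2.imwrite('pics/w20.png',cam('wrist')['img'])
E
```

```text
23.98 f [0.42 0.53 0.09] f_tool [ 0.24 -0.63 -0.09] m_tool [-0.097  0.019 -0.017] p [0.4931 0.1564 0.0463] 0.0638 tilt 0.05 roll 0.04
```

View pics/w20.png

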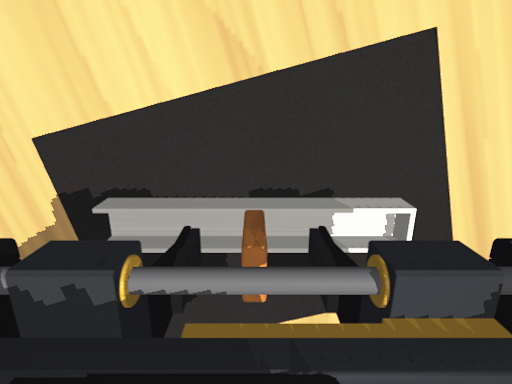

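The handle at (255,255) stands free between the open fingers, and the trough is empty. Retreating straight up, then aside for a clear look.

Emit:
apply_moves:
  increments:
    - {"grip":30,"xyz":[0,0,-15],"rotation":[0,0,0]}
    - {"grip":30,"xyz":[0,0,-50],"rotation":[0,0,0]}
    - {"grip":30,"xyz":[0,0,-100],"rotation":[0,0,0]}
    - {"grip":30,"xyz":[0,0,-150],"rotation":[0,0,0]}
    - {"grip":30,"xyz":[0,0,-170],"rotation":[0,0,0]}

```text
time: 24.65
ee_pos: [0.4941, 0.1567, 0.2205]
eef_rot: [0.988, -0.151, 0.002, -0.001]
ft_force: [0.2, 0.1, -0.6]
width: 0.0772
```

Emit:
apply_moves:
  increments:
    - {"grip":30,"xyz":[-30,-40,0],"rotation":[0,0,0]}
    - {"grip":30,"xyz":[-60,-90,0],"rotation":[0,0,0]}
    - {"grip":30,"xyz":[-90,-140,0],"rotation":[0,0,0]}
    - {"grip":30,"xyz":[-120,-190,0],"rotation":[0,0,0]}
    - {"grip":30,"xyz":[-120,-200,0],"rotation":[0,0,0]}

```text
time: 25.28
ee_pos: [0.4368, 0.3879, 0.2212]
eef_rot: [0.989, -0.148, 0.002, -0.002]
ft_force: [0.4, -0.7, 0.4]
width: 0.0764
```

```bash
python3 st.py
python3 - <<'E'
from h import *
c=cam('top'); s=cam('scene'); cv2.imwrite('pics/top21.png',c['img'])
a=cv2.resize(s['img'][140:280,190:330],(480,480),interpolation=cv2.INTER_CUBIC); b=cv2.resize(c['img'][165:215,290:340],(320,480),interpolation=cv2.INTER_CUBIC)
cv2.imwrite('pics/s21.png',np.hstack([a,b]))
for n,cc in(('top',c),('scene',s)):
    Q=cloud(cc).reshape(-1,3); k=(Q[:,0]>.36)&(Q[:,0]<.63)&(Q[:,1]>.06)&(Q[:,1]<.25)
    hd=Q[k&(Q[:,2]>.065)&(Q[:,2]<.09)]; w=Q[k&(Q[:,2]>.014)&(Q[:,2]<.032)]
    print(n,'handle',len(hd),np.median(hd,0).round(4),'walls',cv2.minAreaRect((w[:,:2]*1000).astype(np.float32)))
    A=np.c_[w[:,:2],np.ones(len(w))]; t=w[w[:,2]>.02]; print('wall top z',np.median(t[:,2]).round(4),'slope',np.polyfit((t[:,:2]-[.493,.156])@[.954,-.3],t[:,2],1).round(4))
# bystander shift
o=np.load('pics/top0.npy',allow_pickle=True).item()
d=cv2.absdiff(c['img'],o['img']).max(2)
for nm,(u,v) in dict(ink1=(303,122),house=(258,121),tape=(258,200),blk=(390,185),ink2=(202,125),brush=(133,205)).items():
    g=cv2.cvtColor(o['img'],cv2.COLOR_BGR2GRAY)[v-22:v+22,u-22:u+22]; G=cv2.cvtColor(c['img'],cv2.COLOR_BGR2GRAY)[v-32:v+32,u-32:u+32]
    m=cv2.minMaxLoc(cv2.matchTemplate(G,g,cv2.TM_CCOEFF_NORMED)); print(nm,round(m[1],3),m[3][0]-10,m[3][1]-10)
E
```

```text
25.27 f [ 0.38 -0.74  0.45] f_tool [ 0.58  0.6  -0.45] m_tool [-0.181 -0.02   0.055] p [0.4368 0.3879 0.2212] 0.0764 tilt 0.19 roll -0.23
top handle 45 [0.4899 0.1558 0.0744] walls ((490.8404235839844, 156.69137573242188), (31.45800018310547, 199.33746337890625), 72.40118408203125)
wall top z 0.0236 slope [-0.002   0.0239]
scene handle 46 [0.4923 0.1505 0.0731] walls ((490.49884033203125, 155.15550231933594), (34.766666412353516, 203.1303253173828), 72.36991119384766)
wall top z 0.0231 slope [-0.0046  0.0233]
ink1 0.998 0 0
house 0.998 0 0
tape 0.998 0 0
blk 0.999 0 0
ink2 0.998 0 0
brush 0.458 0 0
```

View pics/top21.png

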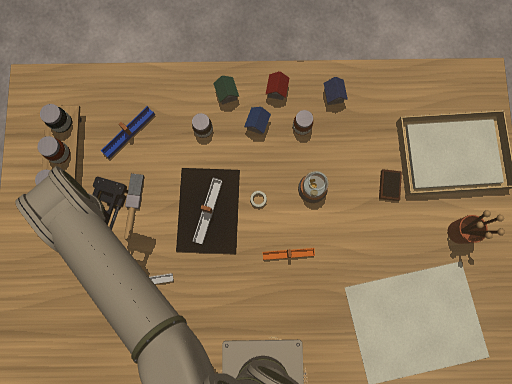

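View pics/s21.png

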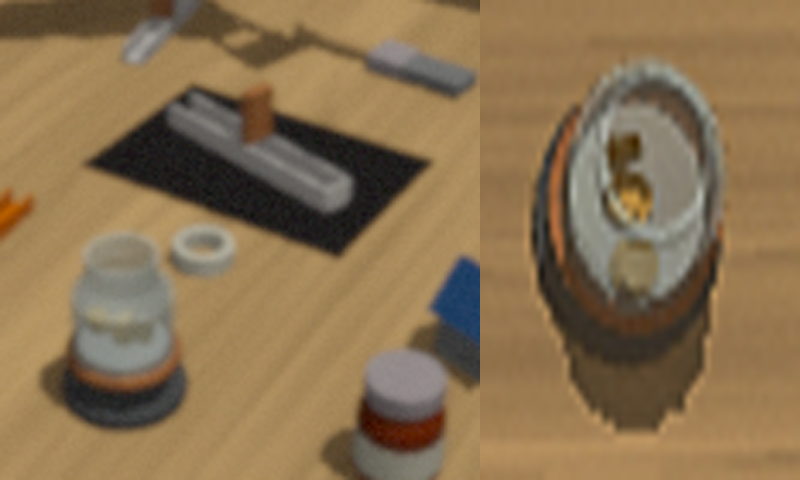

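The top view shows the empty chute on the mat at (208,211), the studs inside the jar at (313,185), no stud on the table and nothing displaced. The brush is partly covered by the arm, but it looks in place. Handing in.

Run:
```python
from h import *
print(r.close_job())
```

```text
the job is handed in; nothing more can be done
None
```

The studs went through the chute into the jar, and the empty chute is back flat on the mat. I handed the job in at about 25 s of robot time; `close_job` gives no verdict.

**What I did:**
- I gripped the larger grey chute by its handle and carried it level to the jar. I felt for the rim, which is at about z = 0.121 m, and rested the nose there level at about 2–4 N.
- I tilted about the rim contact in small steps, with an estimated 2–5 N on the glass throughout. The studs slid out one behind another at 23.9°.
- I lifted off with the trough seen empty, levelled the chute, laid it on the mat and backed away.

**Last checks:**
- **Chute:** its handle is within about 8 mm of the mat's centre. The slope is under 0.005 rad, and the wall tops are at z ≈ 0.0235 m, as expected lying flat.
- **Studs:** none were left in the trough or on the table. At least three could be made out separately in the jar; the views did not let me count all five.
- **Bystanders:** ink jars, house, tape and block matched their starting pictures with zero pixel shift.

**Failed or disagreed:**
- **Brush:** the arm partly covered it in the last top view, so its picture match failed (0.46). It looked unmoved.
- **Sliding angle:** the studs only slid freely between 22.4° and 23.9°, not at the stated 13–20°.
- **Contact force:** the estimate from the moment rose with tilt to about 13 N. I put that down to the gripper's own weight and relied on the force reading.
- **Grip height:** the chute sat 2–3 mm lower in the gripper than the grasp reading implied.

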